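Hang the pouring cup upside down on its drying peg

ROBOT

A 6-joint arm with a two-finger parallel gripper is mounted at the origin on a cart in front of the work surface, level with it; the furniture and walls round the work are solid. World frame = base frame: x ahead of the robot, y to its left, z up, the work surface at z = 0. Lengths are in mm, angles in rad, forces in N, time in s.
With the tool pointing down it reaches from about 400 to 925 mm from the base axis. Payload 12.5 kg.
Tool frame: the origin (TCP) lies at the very end of the fingers, on their centre line; the grasp point (between the pads) lies 19 mm behind it; z points along the fingers, y is the line along which they close (so a half turn about z gives the same grasp; the last joint's range is limited). The gripper opens to 95 mm and grips with 3 to 60 N. Pads are 20 mm wide; open, the fingers measure 119 mm over their backs; the gripper's body (75 mm by 180 mm) begins 59 mm behind the grasp point.
Start: joints at [1.13, 0.491, 1.559, -0, 1.092, -0.106], TCP at [205.348, 590.325, 178.461] pointing down, gripper open.
Joint ranges: [-3.1, 3.1], [-0.84, 2.19], [0.05, 2.79], [-1.13, 4.28], [0.06, 2.93], [-2.69, 2.69]. Speed limits (rad/s): [2.22, 2.22, 2.79, 3.14, 3.14, 3.14].

INTERFACE

Orientations are given as [roll, pitch, yaw] about the fixed x, y, z axes, in that order (R = Rz(yaw) Ry(pitch) Rx(roll)).
In Python, from cell import state, imaging, env, spot_in, mark_of gives the robot as it stands. The module is installed in compiled form; this text tells all that it offers.
- The arm moves only by the tool step_arm, never from a script. Its argument "increments" is a list of rows, each an object with "slide": the shift along the tool's x, y, z in m, a list of three; "roll": the turn about the tool's z in rad. A call has 1 to 5 rows; each row is the pose to reach, as a shift and turn from the pose commanded when the call began, along the tool's axes at that moment; what a row does not reach only later rows make up. A row lasts 1/8 s, in which the tool goes at most 62.5 mm and 10.7 degrees, less where a joint would pass 70% of its speed; a pose out of reach is approached as far as the arm can. A call with a gripper value outside its range is refused whole. "fingers" is the opening, from 0 (shut) to 1 (fully open), set as the call begins (left out, the last holds). The fingers move at their own pace and stop on an object; the grip force is fixed at half the most. Time passes only in rows, so rows that repeat a pose let the fingers close. It gives the time, the measured TCP pose, the force, the opening and the grip force at its end, in the units of the state.
- state(): the state, without advancing time (a new reading comes with each control period).
- imaging.read_camera(name): name is "scene" or "side" or "wrist"; returns a dict with "color" (480x640x3 uint8, red, green, blue), "z_map" (480x640 float32, mm along the optical axis (not along the pixel's ray), 0 where there is no reading), "intrinsics" (3x3 intrinsics, pixels), "distortion" ([k1, k2, p1, p2, k3] as OpenCV has them; the pictures are not rectified), "camera_from_world" (4x4, takes a point from world to camera coordinates). Camera axes: x right, y up, looking along -z (the intrinsics and any distortion apply to the point x, -y, -z); pixel columns grow to the right and rows downward; lengths in mm; the calibration is good to about 2 mm. A picture is of the moment at which its call begins.
- env.job_done(): hands the job in; it is judged then, once.
Trained networks look in the newest picture that a camera, given by its name, has taken for a name from the list of things; names that differ only in an ending like _2 or _b are one class to them, and where a whole thing is asked for, a point or a joint stands for the part that bears it (a point fixed in the world has none). Each returns a list of dicts, best first, with "confidence" (0 to 1); they miss things now and then, are a little off and sometimes report something else, mostly with a low value. They report only what shows in the picture. A call takes as long as a camera call. They do not tell look-alikes from the thing itself.
- spot_in(camera, target): "bbox" ([left, top, right, bottom] in pixels, round what is visible of it).
- mark_of(camera, target): "uv" ([column, row] in pixels: a listed point, or the origin of a listed thing).
The state is a dict: "t": time; "joints": joint angles; "qvel": joint speeds; "tau": joint torques, N m; "eef_pos": TCP position; "tcp_rot": TCP orientation; "ft_force": force on the tool from outside, world axes, zero at the start; "moment": the same for the moment, N m; "opening": opening from 0.0 (shut) to 1.0 (fully open); "grip_force": force on a finger pad.
Only numpy, scipy, OpenCV 4.12 (cv2) and the standard library are available. Lean on these libraries where they do the work, as an engineer would, in place of code of your own. Each camera call takes 0.05 s, during which the arm holds its last target. There are 200 camera calls.

TASK

Tip the rinsed pouring cup over onto its side on the bench, then put it mouth down on the drying stand so that the loose peg comes up through the pour hole and the rim sits fully home on the board. Ease it on without forcing the peg, let go, and leave the two pigment pots and the plastic mixing cup where they are.

Things in the scene. Friction and masses are not known exactly. Their poses are not given: they have to be found in the camera images.
- pouring_cup: Loose square cup of bare aluminium, 0.12 to 0.2 kg, 52 x 52 mm outside, 90 mm tall, walls 3 mm, open at the top. Origin: centre of the underside; z points along its axis towards the mouth, x and y are normal to the side walls. It starts standing mouth up, at any yaw, to the left or right of the stand.
- pour_hole (a point): Centre of the pour hole, on the inner face of the cup's 5 mm thick base: round, 14 mm diameter, right through, 1 mm chamfer on the inside. The peg must enter it from the mouth side.
- cup_mouth (a point): Centre of the cup's mouth, in the plane of the rim, 90 mm along the cup's z from its origin.
- drying_stand: Fixed square plywood board, 120 x 120 mm, its top face 18 mm above the bench, with a steel socket ring (22 mm diameter, 4 mm high) and a steel peg in its middle. Origin: centre of the underside, z up, x and y along the board's edges. With the cup home its rim lies on the board and the peg's tip stands 20 mm out of the pour hole.
- peg_foot (a point): Foot of the peg, where it pivots, 20 mm above the bench. Peg: 11 mm diameter, flat top with 1.5 mm chamfer, 108 mm from here to its tip. It is loose: it leans at random by up to 0.09 rad about each of the stand's x and y, so the tip may be up to 10 mm off in each; no listed pose tells the lean. Nudged with about 2 N at the tip it moves, and stays where left.
- pot_left: Bystander: closed pigment pot, 42 mm diameter, 56 mm tall, upright, on the far side of the work. Origin: centre of the underside.
- pot_right: Bystander: closed pigment pot, 42 mm diameter, 56 mm tall, upright, on the near right. Origin: centre of the underside.
- mixing_cup: Bystander: translucent plastic mixing cup, 95 mm diameter, 88 mm tall, upright, on the far side. Origin: centre of the underside.
Not all that is in view belongs to the job. Of the things shaped like the pouring_cup, the aluminium one is meant.

How it is judged (in metres and radians):
On the way:
1. the pouring cup lies on its side on the bench (angle between pouring_cup's own z axis and vertical between 1.47 and 1.67 rad and height (world z) of each of pouring_cup, cup_mouth below 0.032 m), for 0.2 s.
At the end, for the whole second after the job is handed in: The pouring cup stands at rest upside down on the stand: its axis within 3.5 degrees of vertical, mouth down, its rim within 3 mm of the board's top face and its mouth's centre within 14 mm of the stand's centre (which is only possible with the peg through the pour hole), released (angle between pouring_cup's own z axis and vertical above 3.08 rad and z of cup_mouth in the frame of drying_stand between 0.015 and 0.021 m and horizontal distance between cup_mouth and drying_stand below 0.014 m and linear speed of pouring_cup below 0.02 m/s); the robot touches nothing.
It fails at once if the cup is forced onto the stand or its peg (more than 80 N) (contact force between pouring_cup and drying_stand above 80 N).
It fails at once if the far pigment pot is shifted by more than 25 mm (distance of pot_left from where it was at the start of the episode above 0.025 m).
It fails at once if the near pigment pot is shifted by more than 25 mm (distance of pot_right from where it was at the start of the episode above 0.025 m).
It fails at once if the mixing cup is shifted by more than 25 mm (distance of mixing_cup from where it was at the start of the episode above 0.025 m).
It also fails if it takes over 64 s, if anything falls off the work surface, if the arm or the gripper's body presses on something with over 40 N, if the wrist force passes 120 N, or if a joint passes its speed limit or range.

## Working session

There is one attempt and no reset: what is moved stays moved. The work goes in short steps, Python scripts to look and compute and a tool call to move; the robot and the scene stay as the last step left them, time stands still between calls to the robot, and variables do not carry over. Pictures are saved under pics/ and viewed, at most 10 in all, crops included, and the job is handed in when it is done.

Besides the shell and the picture viewer there is one more tool, called after ">>>" in YAML: its name, and indented under it one key for each argument. step_arm: Moves the arm, as the interface text tells. Its arguments: {"type":"object","properties":{"increments":{"type":"array"},"fingers":{"type":"number"}},"required":["increments"]}

```bash
mkdir -p pics; ls
cat > h.py <<'E'
import numpy as np, cv2
from cell import state, imaging, env, spot_in, mark_of
def cam(n):
    c=imaging.read_camera(n); return c
def save(c,name,box=None,s=1):
    im=c["color"][:,:,::-1]
    if box: im=im[box[1]:box[3],box[0]:box[2]]
    cv2.imwrite("pics/"+name,cv2.resize(im,None,fx=s,fy=s,interpolation=cv2.INTER_CUBIC))
def ray(c,uv):
    uv=np.array(uv,float).reshape(-1,1,2)
    p=cv2.undistortPoints(uv,np.array(c["intrinsics"]),np.array(c["distortion"])).reshape(-1,2)
    T=np.linalg.inv(c["camera_from_world"])
    d=np.c_[p[:,0],-p[:,1],-np.ones(len(p))]
    return T[:3,3],d@T[:3,:3].T
def atz(c,uv,z):
    o,d=ray(c,uv); return o+d*((z-o[2])/d[:,2])[:,None]
def cloud(c):
    v,u=np.nonzero(c["z_map"]>0); o,d=ray(c,np.c_[u,v]); return np.c_[u,v],o+d*c["z_map"][v,u][:,None]
def proj(c,P):
    P=np.atleast_2d(P).astype(float); T=np.array(c["camera_from_world"]); q=P@T[:3,:3].T+T[:3,3]
    q=q*[1,-1,-1]
    return cv2.projectPoints(q.reshape(-1,1,3),np.zeros(3),np.zeros(3),np.array(c["intrinsics"]),np.array(c["distortion"]))[0].reshape(-1,2)
E
python3 - <<'E'
from h import *
np.set_printoptions(precision=1,suppress=True)
for n in ["scene","side"]:
    c=cam(n); save(c,n+"0.png")
    print(n,np.linalg.inv(c["camera_from_world"])[:3,3])
    for t in ["pouring_cup","drying_stand","peg_foot","pot_left","pot_right","mixing_cup"]:
        for m in mark_of(n,t): print(t,m["confidence"],np.array(m["uv"]),atz(c,m["uv"],20 if t=="peg_foot" else 0)[0])
        print([(round(b["confidence"],2),np.round(b["bbox"])) for b in spot_in(n,t)])
print(state())
E
```

```text
pics
scene [-128.6 -277.8  837.6]
pouring_cup 0.6 [241.6 237.2] [537.7 234.7   0. ]
[(0.97, array([223., 201., 258., 246.])), (0.63, array([288., 197., 315., 243.]))]
drying_stand 0.59 [395.8 279.5] [ 553.5 -133.5    0. ]
[(0.55, array([356., 237., 437., 312.]))]
peg_foot 0.67 [397.1 276.5] [ 546. -137.   20.]
[(0.96, array([358., 239., 437., 312.]))]
pot_left 0.92 [317.5 194.5] [741.6 132.2  -0. ]
pot_left 0.39 [379.8 380. ] [ 317.6 -179.2    0. ]
[(0.89, array([310., 173., 329., 199.]))]
pot_right 0.94 [376.9 382. ] [ 311.8 -175.6    0. ]
[(0.7, array([365., 358., 396., 389.]))]
[(0.9, array([387., 177., 428., 232.]))]
side [ 552.6 -926.9  605.1]
pouring_cup 0.68 [319.5 239.8] [541.3 221.    0. ]
pouring_cup 0.64 [345.  263.9] [605.8  97.1   0. ]
[(0.93, array([305., 202., 335., 246.])), (0.93, array([332., 223., 362., 266.]))]
drying_stand 0.97 [321.8 323.1] [ 551.9 -140.2    0. ]
[(0.57, array([285., 269., 362., 344.]))]
peg_foot 0.79 [321.9 317.5] [ 551.9 -148.1   20. ]
[(0.56, array([283., 270., 362., 346.]))]
pot_left 0.98 [402.2 257.1] [751.6 136.1   0. ]
[(0.76, array([395., 232., 411., 262.]))]
pot_right 0.93 [203.7 334.4] [ 321.4 -185.1    0. ]
[(0.72, array([187., 303., 212., 341.]))]
mixing_cup 0.85 [410.  313.3] [ 736.6 -101.6    0. ]
mixing_cup 0.35 [319.8 238.6] [541.9 228.    0. ]
[(0.82, array([392., 266., 440., 323.])), (0.6, array([308., 203., 337., 243.]))]
{'t': 1.3, 'joints': array([ 1.1,  0.5,  1.6, -0. ,  1.1, -0.1]), 'qvel': array([-0.,  0., -0.,  0.,  0., -0.]), 'tau': array([  0. , -61.2, -25.8,   0.1,   0. ,  -0. ]), 'eef_pos': array([205.3, 590.3, 178.5]), 'tcp_rot': array([3.1, 0. , 2.8]), 'ft_force': array([ 0.4,  0.5, -0.1]), 'moment': array([-0., -0., -0.]), 'grip_force': 0.0, 'opening': 1.000743165029204}
```

View pics/scene0.png

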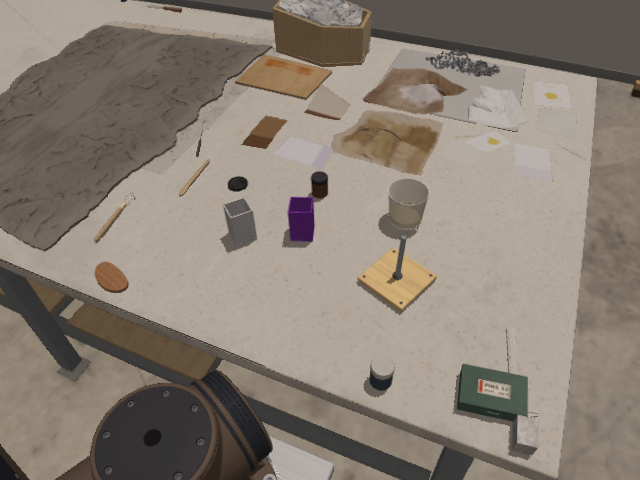

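Run:
```python
from h import *
c=cam("scene"); save(c,"crop1.png",(210,180,330,260),6)
np.set_printoptions(precision=1,suppress=True)
for n in ["scene","side"]:
    c=cam(n); uv,P=cloud(c)
    for nm,ctr in [("A",(538,228)),("B",(606,97))]:
        m=(np.hypot(P[:,0]-ctr[0],P[:,1]-ctr[1])<60)
        m2=m&(P[:,2]>82)&(P[:,2]<98)
        print(n,nm,m2.sum(),np.median(P[m2],0) if m2.any() else 0, cv2.minAreaRect(P[m2][:,:2].astype(np.float32)) if m2.sum()>4 else 0)
    m=(np.hypot(P[:,0]-552,P[:,1]+137)<70)
    for z in range(30,135,10):
        k=m&(abs(P[:,2]-z)<5)&(np.hypot(P[:,0]-552,P[:,1]+137)<30); print(z,k.sum(),P[k].mean(0) if k.any() else 0)
    k=m&(abs(P[:,2]-18)<4); print("board",k.sum(),cv2.minAreaRect(P[k][:,:2].astype(np.float32)))
```

```text
scene A 207 [542.  230.8  88.3] ((542.2861328125, 234.9295196533203), (55.293479919433594, 51.03970718383789), 50.604618072509766)
scene B 218 [597.7 108.6  88.6] ((601.3380126953125, 109.79095458984375), (56.148014068603516, 52.08366394042969), 19.696414947509766)
30 17 [ 545.4 -136.4   30.4]
40 19 [ 545.4 -136.2   39.7]
50 20 [ 547.6 -136.4   49.6]
60 17 [ 547.6 -136.8   60.2]
70 19 [ 548.8 -136.7   68.5]
80 21 [ 548.9 -136.7   79.8]
90 23 [ 550.2 -136.6   89.9]
100 21 [ 551.3 -136.7  100.6]
110 21 [ 552.1 -137.6  110.4]
120 19 [ 553.  -136.1  119.5]
130 21 [ 555.7 -137.3  127.2]
board 2165 ((547.1879272460938, -136.71157836914062), (122.8593978881836, 121.58489990234375), 70.64491271972656)
side A 152 [545.2 231.8  86.3] ((545.2109985351562, 233.57850646972656), (55.4182243347168, 55.58612060546875), 50.30300521850586)
side B 174 [605.2 102.7  86.9] ((604.7200317382812, 107.77734375), (53.458717346191406, 56.71564483642578), 22.25834846496582)
30 23 [ 552.1 -140.7   30.1]
40 23 [ 552.8 -140.2   39.7]
50 20 [ 553.8 -141.2   50.1]
60 26 [ 554.2 -141.    59.7]
70 23 [ 555.9 -141.4   70.5]
80 24 [ 555.8 -140.7   79.7]
90 26 [ 557.2 -140.5   90.1]
100 24 [ 557.1 -141.1  100.2]
110 24 [ 559.1 -141.2  110.1]
120 28 [ 559.3 -140.5  119.6]
130 13 [ 559.4 -138.2  126.3]
board 1911 ((551.593017578125, -136.95907592773438), (124.60567474365234, 119.53804016113281), 67.72098541259766)
```

View pics/crop1.png

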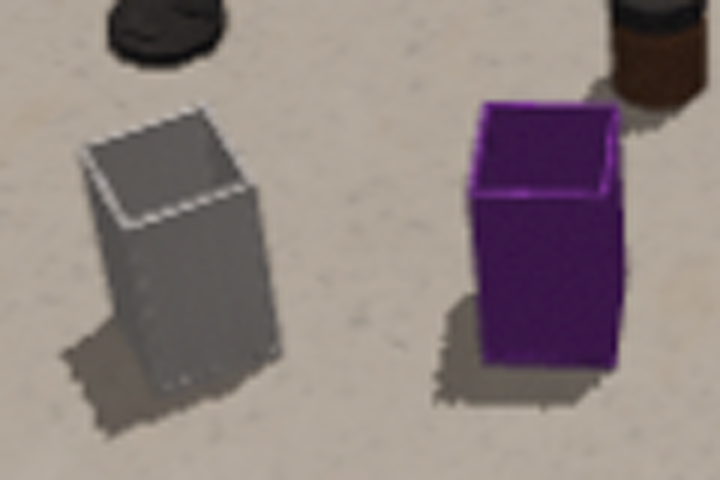

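```bash
cat >> h.py <<'E'
from scipy.spatial.transform import Rotation as R
def go(x,y,z,ydeg,R0=None):
    "slide (m) and roll (rad) from the present pose; ydeg = direction of the tool's y"
    s=state(); M=R.from_euler('xyz',s["tcp_rot"]).as_matrix()
    d=M.T@(np.array([x,y,z])-s["eef_pos"])/1000
    cur=np.arctan2(M[1,1],M[0,1]); r=-(np.deg2rad(ydeg)-cur); r=(r+np.pi/2)%np.pi-np.pi/2
    print("slide",np.round(d,4),"roll",round(r,3),"t",s["t"])
E
python3 - <<'E'
from h import *
go(543.7,234.2,160,50.5)
print(np.round(state()["tcp_rot"],3))
c=cam("scene"); print(np.round(atz(c,[[237,184],[120,215],[110,277],[197,175]],0)))
E
```

```text
slide [-0.4366 -0.2252  0.0185] roll 0.355 t 1.45
[3.141 0.    2.807]
[[701. 342.   0.]
 [489. 553.   0.]
 [321. 443.   0.]
 [693. 461.   0.]]
```

The scene picture shows a bare grey metal cup at (240,222), a purple one of the same shape at (301,219), the stand at (397,278) and the mixing cup at (407,203). The two cups could be mistaken for each other. The crop shows the left one is bare aluminium, so I choose (240,222).

>>> step_arm:
  increments:
    - {"slide": [-0.055,-0.028,0.002],"roll": 0.1}
    - {"slide": [-0.11,-0.056,0.004],"roll": 0.2}
    - {"slide": [-0.165,-0.084,0.006],"roll": 0.3}
    - {"slide": [-0.22,-0.112,0.008],"roll": 0.355}
    - {"slide": [-0.275,-0.14,0.01],"roll": 0.355}
  fingers: 1.0

```text
t: 2.12
eef_pos: [420.3, 366.2, 168.6]
tcp_rot: [3.141, 0.0, 2.451]
ft_force: [0.1, -0.4, -0.3]
opening: 0.995
grip_force: 0.0
```

Run:
```python
from h import *
go(543.7,234.2,160,50.5)
```

```text
slide [-0.1792 -0.0232  0.0086] roll -0.001 t 2.125
```

>>> step_arm:
  increments:
    - {"slide": [-0.055,-0.007,0.002],"roll": 0}
    - {"slide": [-0.11,-0.014,0.005],"roll": 0}
    - {"slide": [-0.165,-0.021,0.008],"roll": 0}
    - {"slide": [-0.179,-0.023,0.0085],"roll": 0}
    - {"slide": [-0.179,-0.023,0.0085],"roll": 0}

```text
t: 2.75
eef_pos: [542.6, 235.8, 159.8]
tcp_rot: [-3.142, -0.0, 2.45]
ft_force: [-0.6, 0.6, 0.0]
opening: 1.002
grip_force: 0.0
```

Run:
```python
from h import *
np.set_printoptions(precision=1,suppress=True)
c=cam("wrist"); save(c,"w1.png")
uv,P=cloud(c); m=(abs(P[:,2]-89)<6)&(np.hypot(P[:,0]-543,P[:,1]-234)<60)
print(m.sum(),cv2.minAreaRect(P[m][:,:2].astype(np.float32)) if m.sum()>4 else 0, np.linalg.inv(c["camera_from_world"])[:3,3])
go(543.7,234.2,59,50.5)
```

```text
1193 ((543.1253662109375, 234.9615936279297), (52.092201232910156, 52.011077880859375), 50.43069076538086) [478.2 287.3 365.9]
slide [-0.  -0.   0.1] roll -0.001 t 2.8
```

View pics/w1.png

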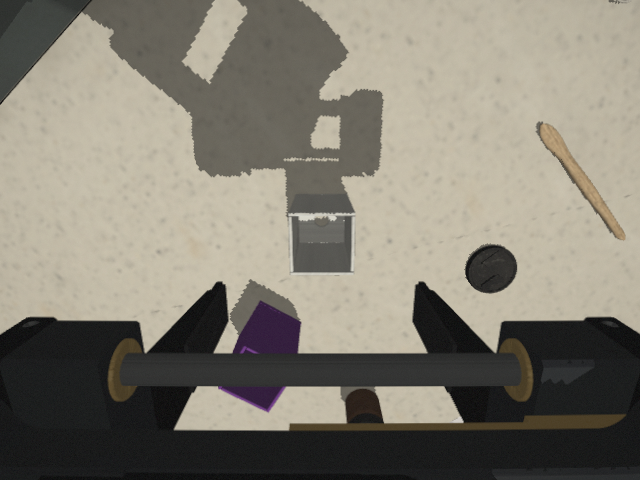

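Wrist view: the aluminium cup is square to the fingers, its rim at about (322,243). The purple cup at (262,355) is clear of the direction I will tip it. I'll go down, grip near the mouth and lay it over along tool +x.

>>> step_arm:
  increments:
    - {"slide": [0,0,0.04]}
    - {"slide": [0,0,0.08]}
    - {"slide": [0,0,0.103]}
    - {"slide": [0,0,0.103]}

```text
invalid input at $.increments[0]: expected keys slide, roll
```

>>> step_arm:
  increments:
    - {"slide": [0,0,0]}
    - {"slide": [0,0,0]}
    - {"slide": [0,0,0]}
    - {"slide": [0,0,0]}
    - {"slide": [0,0,0]}
  fingers: 0.0

```text
invalid input at $.increments[0]: expected keys slide, roll
```

```bash
python3 -c "
import numpy as np
for g,a,b in ((76,26,76),):
  r=np.hypot(26,g);t0=np.arctan2(g,-26)
  for k in range(0,91,9): t=t0-np.deg2rad(k);print(k,round((26+r*np.cos(t))/1e3,4),round((g-r*np.sin(t))/1e3,4))"
```

```text
0 -0.0 0.0
9 0.0122 -0.0031
18 0.0248 -0.0043
27 0.0373 -0.0035
36 0.0496 -0.0008
45 0.0614 0.0039
54 0.0722 0.0103
63 0.0819 0.0183
72 0.0902 0.0278
81 0.097 0.0384
90 0.102 0.05
```

>>> step_arm:
  increments:
    - {"slide": [0,0,0.04],"roll": 0}
    - {"slide": [0,0,0.08],"roll": 0}
    - {"slide": [0,0,0.103],"roll": 0}
    - {"slide": [0,0,0.103],"roll": 0}

```text
t: 3.3
eef_pos: [540.8, 237.2, 55.9]
tcp_rot: [-3.139, -0.002, 2.454]
ft_force: [-0.6, -0.3, 0.7]
opening: 1.003
grip_force: 0.0
```

>>> step_arm:
  increments:
    - {"slide": [0,0,0],"roll": 0}
    - {"slide": [0,0,0],"roll": 0}
    - {"slide": [0,0,0],"roll": 0}
    - {"slide": [0,0,0],"roll": 0}
    - {"slide": [0,0,0],"roll": 0}
  fingers: 0.0

```text
t: 3.92
eef_pos: [542.6, 236.0, 57.1]
tcp_rot: [3.141, 0.0, 2.452]
ft_force: [0.1, -0.5, -1.0]
opening: 0.532
grip_force: 0.0
```

>>> step_arm:
  increments:
    - {"slide": [0,0,0],"roll": 0}
    - {"slide": [0,0,0],"roll": 0}
  fingers: 0.0

```text
t: 4.18
eef_pos: [542.5, 236.1, 56.9]
tcp_rot: [3.142, -0.0, 2.452]
ft_force: [-0.4, 0.2, -0.9]
opening: 0.319
grip_force: 0.0
```

Run:
```python
from h import *
print(state())
c=cam("wrist"); a=c["color"]; d=cam("side"); save(d,"s2.png",(260,170,420,290),4)
uv,P=cloud(d); m=(np.hypot(P[:,0]-543,P[:,1]-234)<75)&(P[:,2]>12)&(P[:,2]<100)
cv2.imwrite("pics/w2.png",np.hstack([cv2.resize(a[:,:,::-1],(400,300)),cv2.resize(d["color"][170:290,260:420,::-1],(400,300))]))
```

```text
{'t': 4.175, 'joints': array([ 2.98742581e-01,  5.89106081e-01,  1.76142598e+00,  8.85089621e-05,
        7.91074982e-01, -5.82210502e-01]), 'qvel': array([ 0.00132472, -0.00124072, -0.00065098,  0.00043942, -0.00110819,
       -0.00017128]), 'tau': array([-4.27920997e-03, -6.13425994e+01, -1.95901966e+01,  3.50277638e-02,
        7.64036039e-02,  1.93041969e-04]), 'eef_pos': array([542.54581151, 236.05634232,  56.90263586]), 'tcp_rot': array([ 3.14157007e+00, -6.04852002e-05,  2.45168718e+00]), 'ft_force': array([-0.44371701,  0.18207028, -0.91589454]), 'moment': array([0.03210939, 0.0017014 , 0.00846986]), 'grip_force': 0.0, 'opening': 0.3186508924747929}
```

View pics/w2.png

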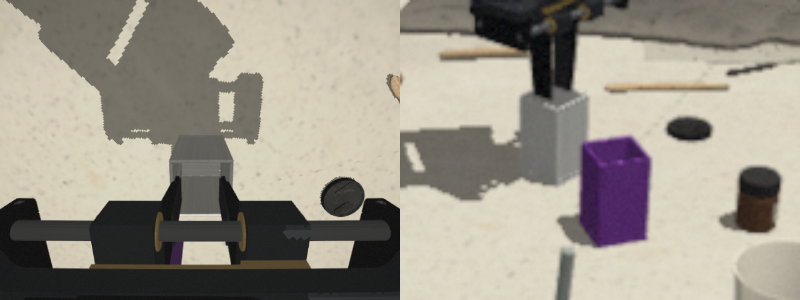

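Run:
```python
from h import *
np.set_printoptions(precision=0,suppress=True,linewidth=150)
s=state();o=s["eef_pos"];M=R.from_euler('xyz',s["tcp_rot"]).as_matrix()
for n in ["wrist","side","scene"]:
    c=cam(n); uv,P=cloud(c); Q=(P-o)@M   # tool coords; 
    near=(abs(Q[:,0])<60)&(abs(Q[:,1])<60)
    for z0,z1 in [(0,30),(30,60),(60,80),(80,87),(87,93),(93,100),(100,115)]:
        k=near&(P[:,2]>z0)&(P[:,2]<=z1)
        if k.sum()>5: print(n,z0,z1,k.sum(),"x",np.percentile(Q[k,0],[2,25,50,75,98]),"y",np.percentile(Q[k,1],[2,25,50,75,98]))
    C=c["color"][uv[:,1],uv[:,0]].astype(int)
    k=near&(C.max(1)<70)&(P[:,2]<140); 
    for z in range(60,140,10):
        kk=k&(abs(P[:,2]-z)<5)
        if kk.sum()>5: print(" dark",z,kk.sum(),np.percentile(Q[kk,0],[5,50,95]),np.percentile(Q[kk,1],[5,25,50,75,95]))
```

```text
wrist 0 30 8202 x [-51. -18.  20.  38.  58.] y [-58. -30.  -2.  23.  58.]
wrist 30 60 2221 x [-25. -25.   2.  24.  25.] y [-24. -12.  -1.  10.  23.]
wrist 60 80 2002 x [-25. -25.  13.  24.  25.] y [-24. -11.  -1.   9.  22.]
wrist 80 87 860 x [-25. -25.  17.  24.  25.] y [-24. -11.  -1.  10.  22.]
wrist 87 93 1641 x [-27.  -1.  17.  23.  25.] y [-26. -17.  -0.  18.  25.]
wrist 93 100 178 x [-9.  1. 10. 11. 12.] y [-17. -13. -13.  10.  14.]
wrist 100 115 581 x [-9.  6. 11. 12. 12.] y [-19. -14. -12.  11.  16.]
 dark 70 6 [-8. -7. -4.] [-23. -12.  22.  22.  22.]
 dark 80 6 [-6. -5. -2.] [-23. -12.  22.  22.  22.]
 dark 90 52 [-6. 10. 12.] [-17. -14.  10.  12.  23.]
 dark 100 240 [-5. 10. 12.] [-17. -14. -13.  11.  14.]
 dark 110 416 [-6. 11. 12.] [-19. -15. -13.  12.  16.]
 dark 120 523 [-1. 11. 12.] [-20. -15.   9.  12.  16.]
 dark 130 663 [-1. 11. 12.] [-20. -16. -12.  13.  17.]
side 0 30 341 x [-45. -29. -13.  11.  51.] y [-56. -27. -25. -15.  15.]
side 30 60 276 x [-32. -29. -24.  -1.  22.] y [-29. -25. -23.  -4.  24.]
side 60 80 255 x [-31. -29. -13.   8.  22.] y [-27. -24. -16.  1
[... 544 characters left out ...]
.] [-20. -17. -14.   9.  11.]
 dark 130 46 [-14.  -7.   4.] [-21. -19. -13.  10.  13.]
scene 0 30 988 x [-58. -26.  12.  37.  57.] y [-58. -35. -25.   7.  56.]
scene 30 60 316 x [-24. -12.   2.  16.  26.] y [-29. -27. -25.   2.  25.]
scene 60 80 249 x [-24. -15.   4.  16.  25.] y [-29. -27. -25.  15.  24.]
scene 80 87 85 x [-25. -16.   5.  18.  24.] y [-29. -27. -25. -15.  22.]
scene 87 93 88 x [-25. -18.   8.  22.  24.] y [-29. -26. -22.   3.  23.]
scene 93 100 25 x [-9. -3.  2.  8. 23.] y [-22. -14. -12. -12.  -9.]
scene 100 115 34 x [-9. -5.  2.  7. 12.] y [-18. -16. -15. -14. -12.]
 dark 100 27 [-8.  3. 12.] [-15. -14. -13. -12. -11.]
 dark 110 23 [-9. -0. 11.] [-17. -17. -16. -15. -14.]
```

Run:
```python
from h import *
np.set_printoptions(precision=0,suppress=True,linewidth=150)
s=state();o=s["eef_pos"];M=R.from_euler('xyz',s["tcp_rot"]).as_matrix()
c=cam("wrist"); uv,P=cloud(c); Q=(P-o)@M
for z in range(45,125,5):
    k=(abs(P[:,2]-z)<2.5)&(abs(Q[:,0])<20)&(abs(Q[:,1])<20)
    print(z,k.sum(), Q[k].mean(0) if k.any() else 0, proj(c,o+M@np.array([12,12,57-z]))[0]/1.6)
```

```text
45 0 0 [214. 157.]
50 0 0 [214. 158.]
55 0 0 [214. 160.]
60 0 0 [215. 162.]
65 0 0 [215. 164.]
70 0 0 [215. 166.]
75 0 0 [216. 167.]
80 0 0 [216. 170.]
85 0 0 [216. 172.]
90 2 [ 10.  -3. -35.] [217. 174.]
95 123 [  7.  -2. -38.] [217. 176.]
100 105 [  7.  -1. -43.] [218. 179.]
105 129 [ 11.  -2. -48.] [218. 182.]
110 182 [ 10.  -1. -53.] [219. 184.]
115 222 [  8.  -2. -58.] [219. 187.]
120 202 [ 11.  -2. -63.] [220. 191.]
```

The wrist image shows the closed fingers at about (200,180), and in the side view they end at the rim near (555,95). Depth puts the real fingertips about 35 mm above the reported TCP. So they closed in the air just above the rim and the cup hasn't moved. I'll reopen, go lower and allow for this offset.

>>> step_arm:
  increments:
    - {"slide": [0,0,-0.015],"roll": 0}
    - {"slide": [0,0,-0.015],"roll": 0}
    - {"slide": [0,0,-0.015],"roll": 0}
    - {"slide": [0,0,-0.015],"roll": 0}
    - {"slide": [0,0,-0.015],"roll": 0}
  fingers: 1.0

```text
t: 5.1
eef_pos: [542.4, 236.1, 71.7]
tcp_rot: [-3.141, -0.0, 2.452]
ft_force: [-0.0, 0.3, 0.6]
opening: 0.538
grip_force: 0.0
```

>>> step_arm:
  increments:
    - {"slide": [0,0,0],"roll": 0}
    - {"slide": [0,0,0],"roll": 0}
    - {"slide": [0,0,0.02],"roll": 0}
    - {"slide": [0,0,0.035],"roll": 0}
    - {"slide": [0,0,0.05],"roll": 0}

```text
t: 5.72
eef_pos: [542.5, 236.1, 21.1]
tcp_rot: [3.142, -0.0, 2.452]
ft_force: [0.4, 0.2, 0.2]
opening: 0.993
grip_force: 0.0
```

>>> step_arm:
  increments:
    - {"slide": [0,0,0],"roll": 0}
    - {"slide": [0,0,0],"roll": 0}
    - {"slide": [0,0,0],"roll": 0}
    - {"slide": [0,0,0],"roll": 0}
    - {"slide": [0,0,0],"roll": 0}
  fingers: 0.0

```text
t: 6.35
eef_pos: [542.7, 236.2, 22.2]
tcp_rot: [3.141, 0.0, 2.452]
ft_force: [-0.6, 0.5, 0.6]
opening: 0.544
grip_force: 30.0
```

>>> step_arm:
  increments:
    - {"slide": [0.006,0,-0.0015],"roll": 0}
    - {"slide": [0.012,0,-0.0025],"roll": 0}
    - {"slide": [0.018,0,-0.003],"roll": 0}
    - {"slide": [0.025,0,-0.0035],"roll": 0}
    - {"slide": [0.025,0,-0.0035],"roll": 0}

```text
t: 6.98
eef_pos: [522.8, 252.4, 25.5]
tcp_rot: [-3.142, -0.0, 2.452]
ft_force: [-0.3, -0.5, -1.2]
opening: 0.547
grip_force: 30.0
```

Run:
```python
from h import *
s=state(); print(s["opening"],s["grip_force"],s["ft_force"],s["moment"],s["eef_pos"])
d=cam("side"); save(d,"s3.png",(270,180,370,260),5)
```

```text
0.5470168986110772 29.95679408311844 [-0.27592253 -0.48154281 -1.15714099] [-0.05092845  0.01153125 -0.01735381] [522.75802813 252.41662402  25.4939819 ]
```

View pics/s3.png

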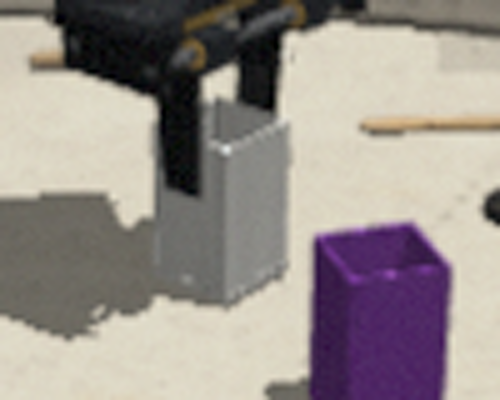

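The side crop shows the cup still upright between the fingers, with the mouth at about (225,125). The arc only lifted and carried it. I'll follow the arc again, this time holding the base down on the bench.

>>> step_arm:
  increments:
    - {"slide": [0,0,0.0035],"roll": 0}
    - {"slide": [0.006,0,0.003],"roll": 0}
    - {"slide": [0.012,0,0.002],"roll": 0}
    - {"slide": [0.018,0,0.001],"roll": 0}
    - {"slide": [0.025,0,0.001],"roll": 0}

```text
t: 7.65
eef_pos: [503.6, 268.2, 24.5]
tcp_rot: [3.142, -0.0, 2.452]
ft_force: [-0.2, -0.2, -2.0]
opening: 0.542
grip_force: 30.0
```

```bash
cat >> h.py <<'E'
def walls(n="side",grey=True):
    "cup points in tool coordinates seen by a fixed camera: edges of the cup"
    s=state();o=s["eef_pos"];M=R.from_euler('xyz',s["tcp_rot"]).as_matrix()
    c=cam(n);uv,P=cloud(c);Q=(P-o)@M;C=c["color"][uv[:,1],uv[:,0]].astype(int)
    g=(np.ptp(C,axis=1)<14)&(C.max(1)>60)&(abs(Q[:,0])<120)&(abs(Q[:,1])<35)&(P[:,2]>5)
    for z in range(5,125,10):
        k=g&(abs(P[:,2]-z)<5)
        if k.sum()>4: print(z,k.sum(),"x",np.round(np.percentile(Q[k,0],[3,50,97])),"y",np.round(np.percentile(Q[k,1],[3,50,97])))
E
python3 - <<'E'
from h import *
s=state();print(s["moment"],s["ft_force"]); walls("side");
E
```

```text
[-0.05748471  0.01961724 -0.00715322] [-0.16272428 -0.19043489 -2.00236892]
5 46 x [-32. -23.  19.] y [-28. -24.  19.]
15 84 x [-32. -22.  20.] y [-28. -24.  19.]
25 90 x [-32. -24.  18.] y [-28. -24.  18.]
35 79 x [-31. -25.  20.] y [-28. -23.  18.]
45 94 x [-31. -25.  20.] y [-29. -24.  21.]
55 79 x [-32. -27.  20.] y [-28. -23.  20.]
65 73 x [-31. -27.  21.] y [-28. -15.  23.]
75 90 x [-32. -22.  22.] y [-28.   3.  25.]
85 110 x [-32. -18.  22.] y [-27.   9.  25.]
95 35 x [-31. -19.  20.] y [-27.   7.  23.]
```

>>> step_arm:
  increments:
    - {"slide": [0,0,0.003],"roll": 0}
    - {"slide": [0.005,0,0.004],"roll": 0}
    - {"slide": [0.01,0,0.004],"roll": 0}
    - {"slide": [0.015,0,0.003],"roll": 0}
    - {"slide": [0.02,0,0.002],"roll": 0}

```text
t: 8.32
eef_pos: [488.1, 280.6, 22.2]
tcp_rot: [-3.141, -0.0, 2.452]
ft_force: [0.2, -0.3, -1.9]
opening: 0.547
grip_force: 30.0
```

Run:
```python
from h import *
s=state();print(s["moment"],s["ft_force"]); walls("side");
```

```text
[-0.04915671  0.00032026 -0.01816269] [ 0.18163316 -0.26193978 -1.85861041]
5 45 x [-33. -26.  18.] y [-29. -23.  19.]
15 81 x [-32. -27.  18.] y [-29. -24.  20.]
25 86 x [-32. -25.  19.] y [-29. -24.  20.]
35 89 x [-32. -27.  17.] y [-29. -24.  20.]
45 89 x [-31. -26.  17.] y [-28. -23.  21.]
55 75 x [-31. -28.  18.] y [-28. -22.  20.]
65 75 x [-31. -27.  21.] y [-28. -10.  24.]
75 97 x [-31. -24.  21.] y [-28.  10.  24.]
85 114 x [-31. -17.  21.] y [-27.  11.  27.]
95 14 x [-31. -14.  15.] y [-32.   2.  32.]
105 5 x [-15. -13. -12.] y [-30. -28.  24.]
```

>>> step_arm:
  increments:
    - {"slide": [0,0,0.003],"roll": 0}
    - {"slide": [0.008,0,0.006],"roll": 0}
    - {"slide": [0.016,0,0.006],"roll": 0}
    - {"slide": [0.024,0,0.006],"roll": 0}

```text
t: 8.88
eef_pos: [470.8, 295.1, 17.9]
tcp_rot: [3.141, 0.002, 2.452]
ft_force: [1.2, -9.2, 13.5]
opening: 0.546
grip_force: 30.0
```

Run:
```python
from h import *
s=state();print(s["moment"],s["ft_force"]); walls("side");
```

```text
[-2.18855611 -0.14967103 -0.00797389] [ 1.18871468 -9.17171632 13.54752762]
5 26 x [-49. -32.  -3.] y [-29. -25.  19.]
15 93 x [-53. -47.  -1.] y [-29. -24.  19.]
25 83 x [-51. -43.   3.] y [-28. -23.  19.]
35 92 x [-49. -43.   4.] y [-28. -23.  19.]
45 94 x [-48. -41.   5.] y [-29. -23.  20.]
55 72 x [-44. -40. -12.] y [-28. -17.  19.]
65 84 x [-43. -38. -13.] y [-29. -18.  21.]
75 90 x [-41. -33.  15.] y [-27.  -4.  25.]
85 106 x [-39. -32.  14.] y [-29.   4.  25.]
95 64 x [-37. -32.  -4.] y [-29.  -5.  24.]
```

>>> step_arm:
  increments:
    - {"slide": [0.008,0,0.001],"roll": 0}
    - {"slide": [0.016,0,0.001],"roll": 0}
    - {"slide": [0.024,0,0.0015],"roll": 0}
    - {"slide": [0.03,0,0.003],"roll": 0}

```text
t: 9.43
eef_pos: [448.3, 315.4, 14.5]
tcp_rot: [3.138, 0.002, 2.452]
ft_force: [3.4, -1.8, 11.0]
opening: 0.547
grip_force: 30.0
```

Run:
```python
from h import *
s=state();print(s["moment"],s["ft_force"]); walls("side");
```

```text
[-0.8819066  -0.80242491  0.01011728] [ 3.35057199 -1.82711701 10.98104393]
5 10 x [-40. -26. -15.] y [-27. -25. -22.]
15 51 x [-66. -41. -15.] y [-28. -25.  18.]
25 97 x [-67. -60. -13.] y [-28. -23.  19.]
35 93 x [-64. -57. -11.] y [-29. -22.  19.]
45 98 x [-60. -53.  -6.] y [-29. -23.  20.]
55 89 x [-57. -50. -15.] y [-28. -19.  20.]
65 90 x [-51. -45. -12.] y [-29. -18.  18.]
75 86 x [-47. -42.  11.] y [-29. -17.  20.]
85 101 x [-43. -37.  11.] y [-28.  -4.  24.]
95 77 x [-40. -35. -11.] y [-27.  -6.  24.]
105 17 x [-37. -34.   7.] y [-29.  -3.  25.]
```

>>> step_arm:
  increments:
    - {"slide": [0.01,0,0.002],"roll": 0}
    - {"slide": [0.02,0,0.005],"roll": 0}
    - {"slide": [0.031,0,0.01],"roll": 0}
    - {"slide": [0.042,0,0.0165],"roll": 0}

```text
t: 9.98
eef_pos: [415.2, 342.2, -2.7]
tcp_rot: [3.139, 0.001, 2.452]
ft_force: [2.5, -1.0, 3.9]
opening: 0.545
grip_force: 30.0
```

Run:
```python
from h import *
s=state();print(s["moment"],s["ft_force"]); walls("side");
```

```text
[-0.48163767 -0.71640373  0.08892858] [ 2.53808465 -1.03079371  3.88637537]
5 16 x [-67. -64. -46.] y [-27. -23.  14.]
15 39 x [-77. -66. -43.] y [-28. -24.  17.]
25 59 x [-84. -62. -31.] y [-28. -25.  18.]
35 83 x [-94. -74. -25.] y [-28. -25.  19.]
45 134 x [-92. -80. -16.] y [-28. -22.  18.]
55 122 x [-80. -69. -15.] y [-28. -20.  18.]
65 120 x [-69. -58. -14.] y [-29. -15.  20.]
75 99 x [-56. -49. -13.] y [-28. -15.  21.]
85 98 x [-48. -39. -11.] y [-27.  -8.  26.]
95 50 x [-38. -31. -12.] y [-25.  -2.  29.]
115 8 x [-38. -20.  13.] y [-20.  27.  33.]
```

Run:
```python
from h import *
d=cam("side"); a=cam("wrist")["color"]
cv2.imwrite("pics/c6.png",np.hstack([cv2.resize(a[:,:,::-1],(400,300)),cv2.resize(d["color"][160:250,220:340,::-1],(400,300))]))
```

```text
(no output)
```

View pics/c6.png

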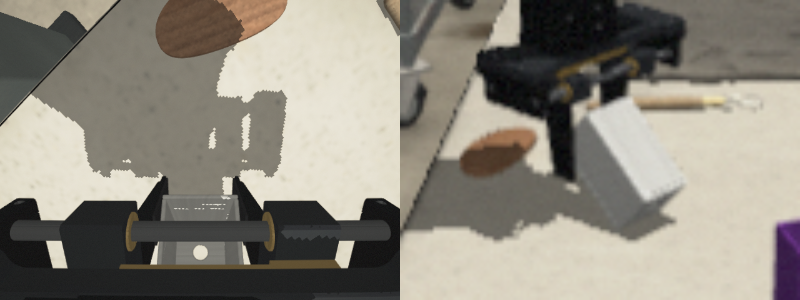

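The wrist view looks into the mouth, with the hole at (200,252). The side view shows the cup leaning about 45° with its mouth forward, held near the rim at about (565,150). That is past its balance point, so I'll let go and it will fall flat.

>>> step_arm:
  increments:
    - {"slide": [0,0,0],"roll": 0}
    - {"slide": [0,0,0],"roll": 0}
    - {"slide": [0,0,0],"roll": 0}
    - {"slide": [0,0,0],"roll": 0}
  fingers: 1.0

```text
t: 10.62
eef_pos: [414.5, 341.6, -3.1]
tcp_rot: [-3.141, -0.0, 2.452]
ft_force: [0.3, -0.4, 0.4]
opening: 0.911
grip_force: 0.0
```

>>> step_arm:
  increments:
    - {"slide": [0,0,-0.05],"roll": 0}
    - {"slide": [-0.03,0,-0.1],"roll": 0}
    - {"slide": [-0.06,0,-0.14],"roll": 0}
    - {"slide": [-0.06,0,-0.14],"roll": 0}

```text
t: 11.12
eef_pos: [463.1, 303.1, 139.7]
tcp_rot: [3.136, 0.002, 2.45]
ft_force: [0.1, 0.0, 0.1]
opening: 0.999
grip_force: 0.0
```

Run:
```python
from h import *
for n in ["wrist","scene","side"]:
    c=cam(n);uv,P=cloud(c);C=c["color"][uv[:,1],uv[:,0]].astype(int)
    g=(np.ptp(C,axis=1)<14)&(C.max(1)>60)&(np.hypot(P[:,0]-440,P[:,1]-322)<110)&(P[:,2]>46)&(P[:,2]<60)
    if g.sum()>9: print(n,g.sum(),np.median(P[g,2]),cv2.minAreaRect(P[g][:,:2].astype(np.float32)))
    if n=="wrist": save(c,"w7.png",None,.7)
```

```text
wrist 6432 51.767264862751034 ((419.6952209472656, 335.47125244140625), (51.39830780029297, 88.97233581542969), 50.576961517333984)
scene 785 52.30301350884815 ((418.8415832519531, 335.887939453125), (57.9886474609375, 88.77178955078125), 50.505889892578125)
side 264 51.09609092161304 ((421.9880065917969, 330.94830322265625), (53.70353698730469, 91.53527069091797), 52.376007080078125)
```

View pics/w7.png

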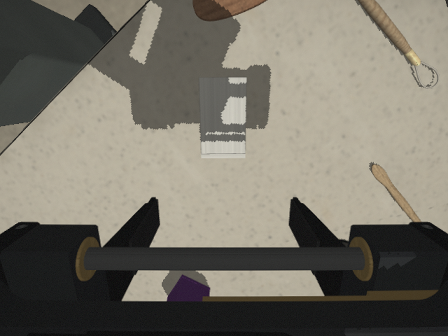

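The cup lies flat at about (222,118) in the view with its mouth forward, so stage 1 is done. Next I'll measure the real gripper profile, since it limits the turn-over.

Run:
```python
from h import *
s=state();o=s["eef_pos"];M=R.from_euler('xyz',s["tcp_rot"]).as_matrix(); print(o)
for n in ["side","scene","wrist"]:
    c=cam(n);uv,P=cloud(c);Q=(P-o)@M;h=-Q[:,2]
    for a in range(0,200,8):
        k=(abs(Q[:,0])<60)&(abs(Q[:,1])<110)&(h>a)&(h<=a+8)
        if k.sum()>5: print(n,a,k.sum(),"x",np.round(np.percentile(Q[k,0],[2,98])),"y",np.round(np.percentile(Q[k,1],[2,10,90,98])))
print(mark_of("wrist","pouring_cup")[:1],mark_of("wrist","cup_mouth")[:1],mark_of("wrist","pour_hole")[:1])
```

```text
[459.87632973 303.414699   135.9642493 ]
side 32 35 x [-14.  11.] y [-55. -55.  50.  52.]
side 40 42 x [-16.  12.] y [-59. -56.  50.  55.]
side 48 45 x [-16.  10.] y [-59. -57.  49.  51.]
side 56 45 x [-14.   7.] y [-59. -58.  49.  52.]
side 64 52 x [-15.  11.] y [-60. -59.  50.  53.]
side 72 51 x [-16.  11.] y [-60. -59.  51.  54.]
side 80 49 x [-16.   9.] y [-62. -60.  51.  53.]
side 88 56 x [-15.   9.] y [-62. -61.  52.  55.]
side 96 53 x [-16.  11.] y [-62. -61.  51.  58.]
side 104 28 x [-21.   9.] y [-79.  18.  56.  62.]
side 112 111 x [-38.  31.] y [-86. -84.  60.  77.]
side 120 189 x [-38.  28.] y [-85. -84.  51.  73.]
side 128 196 x [-39.  26.] y [-86. -83.  64.  75.]
side 136 159 x [-38.  27.] y [-91. -90.  74.  81.]
side 144 195 x [-38.  27.] y [-93. -91.  63.  82.]
side 152 350 x [-37.  28.] y [-92. -88.  74.  86.]
side 160 112 x [-28.  19.] y [-53. -52.   4.  12.]
side 168 102 x [-26.  20.] y [-53. -51.   2.  13.]
side 176 97 x [-25.  19.] y [-53. -51.   8.  14.]
side 184 98 x [-26.  16.] y [-54. -52.   2.  12.]
side 192 97 x [-26.  19.] y [-53. -52.   4.  12.]
scene 32 1
[... 1255 characters left out ...]
.]
wrist 72 925 x [-3. 12.] y [-58. -55.  52.  55.]
wrist 80 964 x [ 2. 12.] y [-58. -56.  53.  56.]
wrist 88 1208 x [-11.  12.] y [-59. -57.  54.  57.]
wrist 96 721 x [-11.  12.] y [-58. -52.  48.  55.]
wrist 104 980 x [-11.   7.] y [-51. -51.  48.  48.]
wrist 112 2561 x [-3. 35.] y [-81. -76.  73.  79.]
wrist 120 8089 x [ 6. 36.] y [-79. -68.  65.  76.]
wrist 128 18922 x [16. 35.] y [-75. -55.  52.  70.]
wrist 136 15444 x [18. 35.] y [-71. -67.  64.  69.]
wrist 144 15325 x [24. 30.] y [-63. -54.  52.  60.]
wrist 152 17338 x [24. 27.] y [-58. -49.  46.  55.]
[{'uv': [321.3, 222.4], 'confidence': 0.68}] [{'uv': [320.4, 117.5], 'confidence': 0.94}] [{'uv': [319.8, 218.1], 'confidence': 0.61}]
```

The cup is flat at (420,335) with its axis along tool x. The fingertips are in fact 34.5 mm above the reported TCP, otherwise the gripper is as described. I'll pick the cup up as it lies and carry it back along −d, where there is room to turn it over.

Run:
```python
from h import *
go(420,335.5,-22,50.5); print(state()["eef_pos"],state()["opening"])
```

```text
slide [ 0.0512 -0.001   0.1583] roll 0.0 t 11.575
[460.28596699 303.7526796  136.27087797] 0.9996801604631265
```

>>> step_arm:
  increments:
    - {"slide": [0.051,-0.001,0.03],"roll": 0}
    - {"slide": [0.051,-0.001,0.08],"roll": 0}
    - {"slide": [0.051,-0.001,0.13],"roll": 0}
    - {"slide": [0.051,-0.001,0.158],"roll": 0}
    - {"slide": [0.051,-0.001,0.158],"roll": 0}

```text
t: 12.2
eef_pos: [419.6, 334.7, -22.8]
tcp_rot: [-3.138, -0.001, 2.452]
ft_force: [-0.4, 0.2, 0.3]
opening: 1.003
grip_force: 0.0
```

>>> step_arm:
  increments:
    - {"slide": [0,0,0],"roll": 0}
    - {"slide": [0,0,0],"roll": 0}
    - {"slide": [0,0,0],"roll": 0}
    - {"slide": [0,0,0],"roll": 0}
    - {"slide": [0,0,0],"roll": 0}
  fingers: 0.0

```text
t: 12.82
eef_pos: [421.0, 335.4, -20.8]
tcp_rot: [3.141, 0.0, 2.452]
ft_force: [-0.9, 0.2, 4.1]
opening: 0.541
grip_force: 30.0
```

>>> step_arm:
  increments:
    - {"slide": [0,0,-0.02],"roll": 0}
    - {"slide": [-0.04,0,-0.02],"roll": 0}
    - {"slide": [-0.08,0,-0.02],"roll": 0}
    - {"slide": [-0.1,0,-0.02],"roll": 0}
    - {"slide": [-0.1,0,-0.005],"roll": 0}

```text
t: 13.45
eef_pos: [498.9, 271.2, -16.0]
tcp_rot: [3.14, 0.001, 2.45]
ft_force: [-0.3, -0.2, -2.7]
opening: 0.547
grip_force: 30.0
```

>>> step_arm:
  increments:
    - {"slide": [0,0,0.004],"roll": 0}
    - {"slide": [0,0,0.005],"roll": 0}
    - {"slide": [0,0,0.005],"roll": 0}

```text
t: 13.82
eef_pos: [496.6, 271.9, -20.9]
tcp_rot: [-3.14, -0.0, 2.453]
ft_force: [-0.7, -5.0, 8.5]
opening: 0.543
grip_force: 30.0
```

>>> step_arm:
  increments:
    - {"slide": [0,0,0],"roll": 0}
    - {"slide": [0,0,0],"roll": 0}
    - {"slide": [0,0,-0.05],"roll": 0}
    - {"slide": [0,0,-0.08],"roll": 0}
    - {"slide": [-0.03,0,-0.08],"roll": 0}
  fingers: 0.8

```text
t: 14.45
eef_pos: [521.2, 253.9, 61.2]
tcp_rot: [3.139, 0.002, 2.454]
ft_force: [0.5, 0.5, -0.3]
opening: 0.801
grip_force: 0.0
```

>>> step_arm:
  increments:
    - {"slide": [-0.042,0,0],"roll": 0}
    - {"slide": [-0.042,0,0],"roll": 0}
    - {"slide": [-0.042,0,0],"roll": 0}
    - {"slide": [-0.042,0,0],"roll": 0}
    - {"slide": [-0.042,0,0],"roll": 0}
  fingers: 0.3

```text
t: 15.08
eef_pos: [552.9, 226.4, 59.0]
tcp_rot: [-3.142, -0.0, 2.453]
ft_force: [0.1, 1.1, -0.4]
opening: 0.338
grip_force: 0.0
```

```bash
cat >> h.py <<'E'
def top(n,z0,z1,cx,cy,r=80):
    c=cam(n);uv,P=cloud(c);C=c["color"][uv[:,1],uv[:,0]].astype(int)
    g=(np.ptp(C,axis=1)<14)&(C.max(1)>60)&(np.hypot(P[:,0]-cx,P[:,1]-cy)<r)&(P[:,2]>z0)&(P[:,2]<z1)
    if g.sum()>9: print(n,g.sum(),np.median(P[g,2]),cv2.minAreaRect(P[g][:,:2].astype(np.float32)))
E
python3 - <<'E'
from h import *
for n in ["wrist","scene","side"]: top(n,44,60,498,271)
print(state()["eef_pos"],state()["opening"],state()["t"])
E
```

```text
wrist 14877 51.807241396073124 ((494.62744140625, 271.54254150390625), (51.755043029785156, 89.88904571533203), 50.50041580200195)
scene 761 52.45113000287495 ((492.11431884765625, 270.0050964355469), (58.200286865234375, 88.85360717773438), 51.05613327026367)
side 327 50.86727684406583 ((497.08428955078125, 267.91265869140625), (54.04606628417969, 92.5865478515625), 48.45180892944336)
[553.24469908 226.10446403  59.00891042] 0.30660196892277036 15.225
```

>>> step_arm:
  increments:
    - {"slide": [0,-0.002,0.03],"roll": 0}
    - {"slide": [0,-0.002,0.053],"roll": 0}
    - {"slide": [0.01,-0.002,0.053],"roll": 0}
    - {"slide": [0.015,-0.002,0.053],"roll": 0}

```text
t: 15.72
eef_pos: [540.2, 234.4, 6.7]
tcp_rot: [3.141, 0.0, 2.452]
ft_force: [0.3, 0.8, -0.1]
opening: 0.302
grip_force: 0.0
```

>>> step_arm:
  increments:
    - {"slide": [0.003,0,0],"roll": 0}
    - {"slide": [0.006,0,-0.005],"roll": 0}
    - {"slide": [0.009,0,-0.01],"roll": 0}
    - {"slide": [0.012,0,-0.015],"roll": 0}

```text
t: 16.23
eef_pos: [531.3, 241.6, 21.6]
tcp_rot: [3.141, 0.0, 2.452]
ft_force: [-0.0, 0.1, -0.5]
opening: 0.299
grip_force: 0.0
```

Run:
```python
from h import *
s=state();print(s["moment"],s["ft_force"],s["eef_pos"]); walls("side"); 
for n in ["wrist","scene"]: top(n,44,90,490,275)
```

```text
[-0.03022044  0.02537962 -0.00123048] [-0.04670874  0.05163658 -0.51361315] [531.30499998 241.56124845  21.58319964]
5 65 x [ 4. 29. 89.] y [-28. -23.  25.]
15 122 x [ 5. 23. 88.] y [-27. -24.  24.]
25 112 x [ 4. 32. 90.] y [-27. -24.  19.]
35 117 x [ 4. 30. 93.] y [-27. -23.  22.]
45 135 x [ 5. 36. 92.] y [-27. -22.  24.]
55 180 x [ 7. 54. 89.] y [-27.  -8.  20.]
65 5 x [-16. -14. -12.] y [-19. -14.  15.]
75 5 x [-16. -14. -13.] y [-20. -17.  13.]
85 6 x [-14. -13.  12.] y [-24. -17.  19.]
95 6 x [-16. -14. -13.] y [-19.   0.  20.]
wrist 19610 51.784014638467085 ((496.4840393066406, 269.9896240234375), (51.84760284423828, 105.39375305175781), 50.582401275634766)
scene 748 52.34988430015659 ((496.0476379394531, 268.3294372558594), (56.43520736694336, 108.9238510131836), 50.779075622558594)
```

>>> step_arm:
  increments:
    - {"slide": [-0.006,0,0],"roll": 0}
    - {"slide": [-0.006,0,0.024],"roll": 0}
    - {"slide": [0.006,0,0.024],"roll": 0}
    - {"slide": [0.012,0,0.02],"roll": 0}
    - {"slide": [0.018,0,0.012],"roll": 0}

```text
t: 17.0
eef_pos: [517.2, 253.3, 9.9]
tcp_rot: [3.141, 0.0, 2.452]
ft_force: [-0.3, -0.2, -0.3]
opening: 0.299
grip_force: 0.3
```

Run:
```python
from h import *
s=state();print(s["moment"],s["ft_force"],s["eef_pos"]); walls("side"); 
for n in ["wrist"]: top(n,44,90,490,275)
```

```text
[-0.0613435  -0.1467244  -0.01718839] [-0.29328607 -0.18463099 -0.25258407] [517.23093091 253.34102705   9.87697614]
5 62 x [ 8. 35. 92.] y [-27. -24.  25.]
15 121 x [ 8. 32. 96.] y [-27. -23.  23.]
25 113 x [ 7. 30. 95.] y [-28. -24.  23.]
35 103 x [ 8. 37. 95.] y [-27. -23.  21.]
45 121 x [ 9. 54. 95.] y [-27. -24.  14.]
55 160 x [16. 58. 95.] y [-25.  -5.  22.]
85 6 x [-15. -13. -12.] y [-20.   0.  22.]
95 7 x [-15. -13. -12.] y [-20. -17.  20.]
wrist 22689 51.80084924250173 ((480.436767578125, 283.0716857910156), (51.94189453125, 109.60063171386719), 50.44075012207031)
```

>>> step_arm:
  increments:
    - {"slide": [-0.01,0,-0.01],"roll": 0}
    - {"slide": [-0.01,0,-0.06],"roll": 0}
    - {"slide": [0.04,0,-0.08],"roll": 0}
    - {"slide": [0.08,0,-0.08],"roll": 0}
    - {"slide": [0.095,0,-0.08],"roll": 0}
  fingers: 1.0

```text
t: 17.73
eef_pos: [443.6, 314.0, 89.9]
tcp_rot: [3.14, 0.0, 2.453]
ft_force: [0.6, -0.4, -0.9]
opening: 0.773
grip_force: 0.0
```

Run:
```python
from h import *
top("wrist",48,56,475,288); top("scene",48,56,475,288); top("side",48,56,475,288)
s=state();print(s["eef_pos"],s["opening"])
```

```text
wrist 1760 51.669407050182954 ((470.9185791015625, 290.7580871582031), (51.16954040527344, 86.28389739990234), 50.58136749267578)
scene 724 52.473696220696695 ((470.9690856933594, 288.8269348144531), (57.38625717163086, 89.79911804199219), 49.55164337158203)
side 264 51.07381228406393 ((475.56622314453125, 286.6502685546875), (54.746524810791016, 89.87930297851562), 46.747222900390625)
[444.78157474 313.23755317  89.16190435] 0.8951090491270888
```

>>> step_arm:
  increments:
    - {"slide": [0.003,0,0.03],"roll": 0}
    - {"slide": [0.003,0,0.07],"roll": 0}
    - {"slide": [0.003,0,0.101],"roll": 0}
    - {"slide": [0.003,0,0.101],"roll": 0}
  fingers: 0.9

```text
t: 18.38
eef_pos: [442.0, 313.9, -13.9]
tcp_rot: [-3.138, -0.001, 2.451]
ft_force: [-0.9, -0.0, 0.5]
opening: 0.898
grip_force: 0.0
```

>>> step_arm:
  increments:
    - {"slide": [0,0,0],"roll": 0}
    - {"slide": [0,0,0],"roll": 0}
    - {"slide": [0,0,0],"roll": 0}
    - {"slide": [0,0,0],"roll": 0}
    - {"slide": [0,0,0],"roll": 0}
  fingers: 0.0

```text
t: 19.0
eef_pos: [442.1, 315.4, -11.5]
tcp_rot: [3.141, 0.0, 2.452]
ft_force: [-1.4, -1.2, 6.6]
opening: 0.546
grip_force: 29.9
```

>>> step_arm:
  increments:
    - {"slide": [0,0,0.003],"roll": 0}
    - {"slide": [0.004,0,0.004],"roll": 0}
    - {"slide": [0.008,0,0.005],"roll": 0}
    - {"slide": [0.012,0,0.005],"roll": 0}

```text
t: 19.5
eef_pos: [435.0, 323.1, -15.1]
tcp_rot: [3.137, 0.003, 2.452]
ft_force: [6.5, -7.3, 17.9]
opening: 0.544
grip_force: 30.0
```

Run:
```python
from h import *
s=state();print(s["moment"],s["ft_force"],s["eef_pos"]); walls("side");
```

```text
[-1.5939259  -1.39968778  0.03587006] [ 6.53934021 -7.27928067 17.92795396] [435.02784926 323.06114039 -15.1289379 ]
5 44 x [-94. -54.  -9.] y [-29. -25.  18.]
15 119 x [-95. -75. -11.] y [-29. -24.  22.]
25 119 x [-94. -75. -16.] y [-29. -24.  23.]
35 103 x [-93. -70. -14.] y [-29. -25.  17.]
45 123 x [-94. -73. -14.] y [-28. -24.  21.]
55 267 x [-91. -56.  -7.] y [-27.  -6.  21.]
75 6 x [-16. -13. -11.] y [-29. -28.  34.]
105 7 x [-34. -17.  -3.] y [-26.  26.  30.]
115 20 x [-34. -30. -26.] y [-22.   5.  22.]
```

>>> step_arm:
  increments:
    - {"slide": [0.005,0,0.001],"roll": 0}
    - {"slide": [0.01,0,0.001],"roll": 0}
    - {"slide": [0.015,0,0.002],"roll": 0}
    - {"slide": [0.02,0,0.003],"roll": 0}

```text
t: 20.05
eef_pos: [419.6, 336.3, -18.5]
tcp_rot: [3.136, 0.003, 2.452]
ft_force: [6.4, -3.4, 11.0]
opening: 0.54
grip_force: 30.0
```

Run:
```python
from h import *
s=state();print(s["moment"],s["ft_force"],s["eef_pos"]); walls("side");
```

```text
[-0.97959368 -1.32020778  0.02776658] [ 6.38203205 -3.37311517 10.97053389] [419.62886915 336.3190188  -18.47293487]
5 10 x [-40. -34. -17.] y [-27. -25. -23.]
15 52 x [-79. -43. -13.] y [-28. -26. -23.]
25 111 x [-105.  -73.  -14.] y [-28. -25.  18.]
35 125 x [-104.  -79.  -15.] y [-28. -24.  23.]
45 125 x [-101.  -80.   -9.] y [-29. -24.  22.]
55 160 x [-97. -62. -10.] y [-29. -19.  21.]
65 120 x [-95. -78. -43.] y [-28.  -9.  21.]
75 40 x [-93. -89. -24.] y [-27.  -6.  21.]
105 16 x [-33. -29. -13.] y [-21.   3.  27.]
115 8 x [-38. -31. -28.] y [-30. -14.  20.]
```

>>> step_arm:
  increments:
    - {"slide": [0.004,0,0],"roll": 0}
    - {"slide": [0.008,0,0.001],"roll": 0}
    - {"slide": [0.012,0,0.002],"roll": 0}
    - {"slide": [0.016,0,0.004],"roll": 0}

```text
t: 20.6
eef_pos: [406.1, 346.5, -23.1]
tcp_rot: [3.138, 0.001, 2.452]
ft_force: [2.7, -0.2, 7.6]
opening: 0.542
grip_force: 30.0
```

Run:
```python
from h import *
s=state();print(s["moment"],s["ft_force"],s["eef_pos"]); walls("side");
```

```text
[-0.19777743 -0.57652502  0.07632694] [ 2.68741156 -0.21157697  7.55790191] [406.11284481 346.48054122 -23.10861883]
5 9 x [-44. -32. -25.] y [-26. -25. -22.]
15 31 x [-61. -37. -15.] y [-29. -25. -22.]
25 45 x [-76. -45. -18.] y [-27. -26. -22.]
35 72 x [-93. -52. -15.] y [-29. -26. -22.]
45 123 x [-108.  -75.  -13.] y [-28. -24.  24.]
55 135 x [-105.  -90.  -16.] y [-28. -22.  24.]
65 93 x [-99. -90. -38.] y [-28. -23.  20.]
75 85 x [-94. -88. -57.] y [-28. -12.  20.]
85 57 x [-89. -84. -45.] y [-27.  -7.  25.]
95 6 x [-40. -34.  -5.] y [-34. -30.  29.]
105 26 x [-36. -31. -20.] y [-26.   2.  23.]
```

>>> step_arm:
  increments:
    - {"slide": [0,0,0],"roll": 0}
    - {"slide": [0,0,0],"roll": 0}
    - {"slide": [0,0,-0.04],"roll": 0}
    - {"slide": [-0.03,0,-0.09],"roll": 0}
    - {"slide": [-0.08,0,-0.13],"roll": 0}
  fingers: 0.9

```text
t: 21.28
eef_pos: [465.6, 295.6, 106.8]
tcp_rot: [3.141, 0.0, 2.454]
ft_force: [1.0, 0.6, -0.1]
opening: 0.893
grip_force: 0.0
```

Run:
```python
from h import *
cx,cy=458,302
for n in ["wrist","scene","side"]: top(n,48,56,cx,cy)
s=state();print(s["eef_pos"],s["t"])
```

```text
wrist 4178 51.73960088745909 ((463.87017822265625, 296.93634033203125), (51.3095703125, 90.45701599121094), 51.02164077758789)
scene 728 52.40640053605836 ((462.0950012207031, 296.3522033691406), (55.473655700683594, 89.95860290527344), 51.64302062988281)
side 255 51.170002353217 ((466.0957946777344, 292.6248474121094), (52.26498794555664, 91.05302429199219), 52.75341796875)
[467.42370912 294.80970006 106.56433327] 21.425
```

>>> step_arm:
  increments:
    - {"slide": [-0.012,0,0.03],"roll": 0}
    - {"slide": [-0.012,0,0.07],"roll": 0}
    - {"slide": [-0.012,0,0.118],"roll": 0}
    - {"slide": [-0.012,0,0.118],"roll": 0}
  fingers: 0.9

```text
t: 21.92
eef_pos: [471.7, 287.3, -16.4]
tcp_rot: [-3.134, -0.004, 2.452]
ft_force: [0.6, 0.7, 0.2]
opening: 0.899
grip_force: 0.0
```

>>> step_arm:
  increments:
    - {"slide": [0,0,0],"roll": 0}
    - {"slide": [0,0,0],"roll": 0}
    - {"slide": [0,0,0],"roll": 0}
    - {"slide": [0,0,0],"roll": 0}
    - {"slide": [0,0,0],"roll": 0}
  fingers: 0.0

```text
t: 22.55
eef_pos: [475.3, 288.2, -12.2]
tcp_rot: [3.14, 0.001, 2.452]
ft_force: [-1.1, -0.9, 7.0]
opening: 0.546
grip_force: 30.0
```

>>> step_arm:
  increments:
    - {"slide": [0,0,-0.05],"roll": 0}
    - {"slide": [0,0,-0.1],"roll": 0.1}
    - {"slide": [0,0,-0.13],"roll": 0.25}
    - {"slide": [0,0,-0.13],"roll": 0.42}
    - {"slide": [0,0,-0.13],"roll": 0.6}

```text
t: 23.18
eef_pos: [474.7, 287.9, 117.5]
tcp_rot: [3.141, -0.0, 1.846]
ft_force: [-0.3, 0.8, -1.7]
opening: 0.548
grip_force: 30.0
```

Run:
```python
from h import *
go(498.6,-269.6,100,159); s=state(); print(s["tcp_rot"],s["opening"],s["grip_force"])
```

```text
slide [-0.543  -0.1285  0.0174] roll 0.642 t 23.175
[ 3.14102739e+00 -1.57581646e-04  1.84597316e+00] 0.5478727322905352 29.98810138553381
```

>>> step_arm:
  increments:
    - {"slide": [-0.054,-0.013,0],"roll": 0.15}
    - {"slide": [-0.108,-0.026,0],"roll": 0.3}
    - {"slide": [-0.162,-0.039,0],"roll": 0.45}
    - {"slide": [-0.216,-0.052,0],"roll": 0.55}
    - {"slide": [-0.27,-0.064,0],"roll": 0.642}

```text
t: 23.8
eef_pos: [488.0, 9.1, 117.1]
tcp_rot: [3.142, -0.0, 1.207]
ft_force: [0.7, 0.0, -1.0]
opening: 0.546
grip_force: 30.0
```

Run:
```python
from h import *
go(498.6,-269.6,117,159); s=state(); print(s["eef_pos"],s["opening"])
```

```text
slide [-2.566e-01  1.092e-01  1.000e-04] roll 0.002 t 23.8
[487.95998237   9.07635726 117.11384104] 0.5462862920748254
```

>>> step_arm:
  increments:
    - {"slide": [-0.054,0.023,-0.02],"roll": 0}
    - {"slide": [-0.108,0.046,-0.025],"roll": 0}
    - {"slide": [-0.162,0.069,-0.025],"roll": 0}
    - {"slide": [-0.216,0.092,-0.02],"roll": 0}
    - {"slide": [-0.257,0.109,0],"roll": 0}

```text
t: 24.42
eef_pos: [499.6, -270.8, 117.5]
tcp_rot: [3.139, 0.001, 1.209]
ft_force: [1.2, 0.2, -1.7]
opening: 0.545
grip_force: 30.0
```

>>> step_arm:
  increments:
    - {"slide": [0,0,0.05],"roll": 0}
    - {"slide": [0,0,0.1],"roll": 0}
    - {"slide": [0,0,0.119],"roll": 0}
    - {"slide": [0,0,0.119],"roll": 0}

```text
t: 24.92
eef_pos: [498.6, -267.6, -3.3]
tcp_rot: [-3.139, -0.001, 1.21]
ft_force: [-0.6, -0.5, -0.9]
opening: 0.545
grip_force: 30.0
```

Run:
```python
from h import *
s=state();print(s["eef_pos"],s["ft_force"])
a=cam("side");b=cam("scene")
cv2.imwrite("pics/c8.png",np.hstack([cv2.resize(a["color"][250:370,240:400,::-1],(400,300),interpolation=cv2.INTER_CUBIC),cv2.resize(b["color"][210:360,320:520,::-1],(400,300),interpolation=cv2.INTER_CUBIC)]))
for c in (a,b):
    uv,P=cloud(c);C=c["color"][uv[:,1],uv[:,0]].astype(int)
    w=(C[:,0]-C[:,2]>35)&(abs(P[:,2]-18)<4)&(np.hypot(P[:,0]-550,P[:,1]+137)<95); print("board",w.sum(),cv2.minAreaRect(P[w][:,:2].astype(np.float32)))
    m=np.array([np.cos(1.204),np.sin(1.204)])
    g=(np.ptp(C,axis=1)<14)&(C.max(1)>60)&(np.hypot(P[:,0]-515,P[:,1]+225)<75)&(P[:,2]>52)&(P[:,2]<78)
    t=P[g][:,:2]@m; print("cup",g.sum(),np.median(P[g,2]),np.percentile(t,[1,5,50,95,99]), "boardc",np.array([549.4,-137])@m)
```

```text
[ 498.62968321 -267.62478576   -3.32859179] [-0.57662585 -0.45433955 -0.91973118]
board 469 ((552.7808227539062, -137.43692016601562), (123.60960388183594, 119.5544204711914), 67.42050170898438)
cup 637 59.16398910442683 [-98.72386541 -95.93199952 -72.09267007 -36.84550302 -30.58895481] boardc 69.14260925951517
board 2336 ((546.6837768554688, -136.13357543945312), (120.76893615722656, 122.9305419921875), 68.2696762084961)
cup 133 63.10147244809946 [-99.45994135 -98.65787734 -93.48102374 -86.47930919 -84.59847916] boardc 69.14260925951517
```

View pics/c8.png

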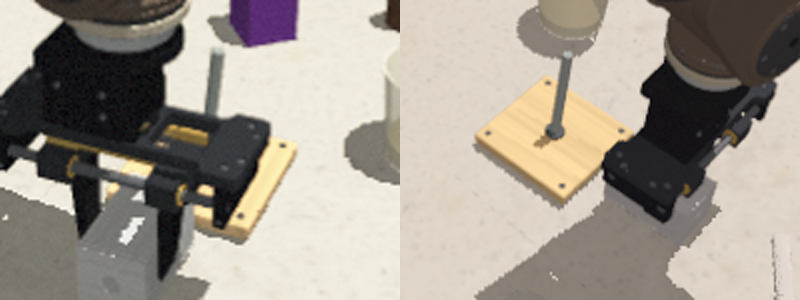

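The left (side) view shows the cup held on its side with its base towards the camera, the pour hole at (112,283), and the mouth facing the board. The right (scene) view shows the stand at (553,135), with the peg clear. I'll now bring the rim up to the board's side face and use that edge as the pivot.

>>> step_arm:
  increments:
    - {"slide": [0.012,0,0],"roll": 0}
    - {"slide": [0.018,0,0],"roll": 0}
    - {"slide": [0.022,0,0],"roll": 0}
    - {"slide": [0.024,0,0],"roll": 0}

```text
t: 25.52
eef_pos: [507.8, -246.8, -1.4]
tcp_rot: [3.141, 0.002, 1.211]
ft_force: [-11.3, -18.1, 5.7]
opening: 0.545
grip_force: 30.0
```

>>> step_arm:
  increments:
    - {"slide": [0.003,0,-0.004],"roll": 0}
    - {"slide": [0.0065,0,-0.009],"roll": 0}
    - {"slide": [0.0105,0,-0.0135],"roll": 0}
    - {"slide": [0.015,0,-0.018],"roll": 0}

```text
t: 26.02
eef_pos: [513.2, -232.2, 16.1]
tcp_rot: [3.141, 0.001, 1.21]
ft_force: [-2.2, -6.2, -3.4]
opening: 0.542
grip_force: 30.0
```

Run:
```python
from h import *
s=state();print(s["moment"],s["ft_force"],s["eef_pos"]); walls("side");
```

```text
[-1.57200377  0.6827711  -0.08365243] [-2.24128867 -6.15922703 -3.40341662] [ 513.20555003 -232.1524772    16.11219216]
25 65 x [-11.   3.  98.] y [-22.  -8.  28.]
35 146 x [-46. -42.  34.] y [-21.  24.  28.]
45 203 x [-45. -42.  32.] y [-23.  10.  28.]
55 186 x [-43. -40.  38.] y [-23.  12.  28.]
65 228 x [-40. -36.  50.] y [-22.   3.  28.]
75 413 x [-38.  -5.  30.] y [-24.  -0.  27.]
85 273 x [-35. -27.  -9.] y [-24.   2.  27.]
```

>>> step_arm:
  increments:
    - {"slide": [0.006,0,-0.003],"roll": 0}
    - {"slide": [0.012,0,-0.006],"roll": 0}
    - {"slide": [0.018,0,-0.009],"roll": 0}
    - {"slide": [0.024,0,-0.0115],"roll": 0}

```text
t: 26.58
eef_pos: [521.8, -209.6, 27.8]
tcp_rot: [3.141, 0.001, 1.21]
ft_force: [0.6, -0.4, -1.0]
opening: 0.541
grip_force: 30.0
```

Run:
```python
from h import *
s=state();print(s["moment"],s["ft_force"],s["eef_pos"]); walls("side");
```

```text
[-0.10502378  0.08045481  0.01496344] [ 0.55963211 -0.350679   -1.01498432] [ 521.83925275 -209.59021821   27.81788217]
25 13 x [ 3. 12. 18.] y [-22.  27.  28.]
35 39 x [-12.   7.  20.] y [-23.  27.  28.]
45 62 x [-30.  -1.  20.] y [-22.  27.  28.]
55 74 x [-57. -24.  28.] y [-22.  27.  28.]
65 222 x [-59. -54. -10.] y [-23.   9.  28.]
75 249 x [-54. -49.  27.] y [-22.   6.  28.]
85 220 x [-48. -42.  11.] y [-24.   8.  28.]
95 269 x [-43. -38.  -5.] y [-24.   3.  27.]
105 147 x [-38. -34.  -6.] y [-24.   3.  27.]
```

>>> step_arm:
  increments:
    - {"slide": [-0.012,0,0.004],"roll": 0}
    - {"slide": [-0.012,0,0.013],"roll": 0}
    - {"slide": [-0.008,0,0.013],"roll": 0}
    - {"slide": [-0.004,0,0.013],"roll": 0}
    - {"slide": [-0.002,0,0.013],"roll": 0}

```text
t: 27.25
eef_pos: [520.5, -213.0, 14.7]
tcp_rot: [3.141, 0.002, 1.21]
ft_force: [-8.9, -12.8, 12.5]
opening: 0.547
grip_force: 30.0
```

Run:
```python
from h import *
s=state();print(s["moment"],s["ft_force"],s["eef_pos"]); walls("side");
```

```text
[-2.63426826  1.98406749 -0.06375585] [ -8.88538693 -12.80248618  12.48899584] [ 520.4766036  -212.95594925   14.67774589]
15 22 x [-5. 10. 19.] y [-22.  27.  28.]
25 47 x [-16.   4.  18.] y [-23.  27.  28.]
35 70 x [-37.  -6.  19.] y [-22.  27.  28.]
45 69 x [-61. -39.  23.] y [-22.  27.  28.]
55 239 x [-61. -57.  21.] y [-23.   8.  28.]
65 244 x [-56. -51.  20.] y [-22.   6.  28.]
75 243 x [-50. -44.   4.] y [-24.  10.  28.]
85 252 x [-45. -39. -14.] y [-23.   3.  27.]
95 103 x [-39. -36. -29.] y [-22.   3.  27.]
```

>>> step_arm:
  increments:
    - {"slide": [0.006,0,-0.002],"roll": 0}
    - {"slide": [0.012,0,-0.004],"roll": 0}
    - {"slide": [0.018,0,-0.005],"roll": 0}
    - {"slide": [0.024,0,-0.006],"roll": 0}

```text
t: 27.8
eef_pos: [529.2, -189.7, 19.9]
tcp_rot: [-3.141, 0.001, 1.21]
ft_force: [-3.1, -6.8, 0.6]
opening: 0.548
grip_force: 30.0
```

Run:
```python
from h import *
s=state();print(s["moment"],s["ft_force"],s["eef_pos"]); walls("side");
```

```text
[-1.82516042  0.75764716 -0.03463318] [-3.09752185 -6.83668292  0.60619572] [ 529.15003262 -189.66553425   19.94171381]
15 24 x [-21. -17. -12.] y [-19.   9.  28.]
25 40 x [-30. -24.  -6.] y [-22.  24.  28.]
35 57 x [-38. -23.  14.] y [-22.  27.  28.]
45 90 x [-48. -23.  53.] y [-23.  26.  28.]
55 86 x [-57. -32.   8.] y [-22.  26.  30.]
65 71 x [-65. -47. -11.] y [-16.  27.  28.]
75 195 x [-71. -67. -17.] y [-22.  11.  28.]
85 282 x [-66. -59. -20.] y [-23.   8.  28.]
95 231 x [-55. -47. -27.] y [-24.   7.  27.]
105 213 x [-45. -38. -32.] y [-24.  -0.  27.]
```

>>> step_arm:
  increments:
    - {"slide": [0.005,0,0.002],"roll": 0}
    - {"slide": [0.01,0,0.003],"roll": 0}
    - {"slide": [0.015,0,0.005],"roll": 0}
    - {"slide": [0.019,0,0.007],"roll": 0}

```text
t: 28.35
eef_pos: [536.4, -171.4, 14.2]
tcp_rot: [3.14, 0.001, 1.21]
ft_force: [-3.9, -1.0, 17.3]
opening: 0.546
grip_force: 30.0
```

Run:
```python
from h import *
s=state();print(s["moment"],s["ft_force"],s["eef_pos"]); walls("side");
```

```text
[-0.5686068   0.99846338 -0.03717039] [-3.86592196 -1.04613796 17.29238907] [ 536.42951918 -171.38688614   14.22333415]
15 57 x [-37. -35. -31.] y [-22.   1.  27.]
25 71 x [-42. -39. -20.] y [-20.  12.  28.]
35 100 x [-47. -43.  -6.] y [-21.  16.  28.]
45 99 x [-52. -48.  -7.] y [-22.  17.  28.]
55 106 x [-56. -53.  30.] y [-21.  15.  28.]
65 130 x [-62. -57.  35.] y [-22.  10.  28.]
75 158 x [-67. -56.  36.] y [-21.   9.  28.]
85 127 x [-72. -67. -14.] y [-23.  19.  28.]
95 346 x [-73. -62. -25.] y [-24.   5.  27.]
105 302 x [-54. -42. -25.] y [-24.   4.  27.]
115 118 x [-37. -31. -25.] y [-24.  -0.  26.]
```

>>> step_arm:
  increments:
    - {"slide": [0.004,0,0.002],"roll": 0}
    - {"slide": [0.008,0,0.004],"roll": 0}
    - {"slide": [0.012,0,0.007],"roll": 0}
    - {"slide": [0.015,0,0.01],"roll": 0}

```text
t: 28.9
eef_pos: [541.9, -156.9, 4.2]
tcp_rot: [3.14, 0.0, 1.21]
ft_force: [-1.9, 2.9, 18.8]
opening: 0.545
grip_force: 30.0
```

Run:
```python
from h import *
s=state();print(s["moment"],s["ft_force"],s["eef_pos"]); walls("side");
```

```text
[ 0.0115286   0.83362924 -0.05684972] [-1.90794371  2.91926943 18.83125746] [ 541.93171974 -156.87784079    4.23071807]
15 50 x [-51. -50. -48.] y [-22.   1.  25.]
25 113 x [-53. -51. -11.] y [-22.   9.  27.]
35 129 x [-55. -52. -17.] y [-21.  14.  28.]
45 124 x [-57. -54. -18.] y [-22.  10.  28.]
55 131 x [-58. -56. -16.] y [-21.  11.  28.]
65 135 x [-61. -58. -13.] y [-22.  14.  28.]
75 142 x [-62. -60. -18.] y [-21.  13.  28.]
85 165 x [-64. -62. -11.] y [-22.   9.  28.]
95 154 x [-67. -64. -12.] y [-24.  12.  28.]
105 500 x [-66. -46. -18.] y [-23.   3.  27.]
115 99 x [-36. -21.  20.] y [-24.   3.  26.]
```

>>> step_arm:
  increments:
    - {"slide": [0,0,-0.001],"roll": 0}
    - {"slide": [0,0,-0.002],"roll": 0}
    - {"slide": [0,0,-0.002],"roll": 0}
    - {"slide": [0,0,-0.03],"roll": 0}
    - {"slide": [0,0,-0.08],"roll": 0}
  fingers: 0.9

```text
t: 29.58
eef_pos: [540.5, -156.5, 82.8]
tcp_rot: [-3.138, -0.0, 1.21]
ft_force: [0.6, -0.4, 0.6]
opening: 0.896
grip_force: 0.0
```

>>> step_arm:
  increments:
    - {"slide": [-0.03,0,-0.04],"roll": 0}
    - {"slide": [-0.06,0,-0.07],"roll": 0}
    - {"slide": [-0.08,0,-0.07],"roll": 0}
    - {"slide": [-0.08,0,-0.07],"roll": 0}

```text
t: 30.08
eef_pos: [512.5, -232.3, 152.5]
tcp_rot: [-3.14, -0.0, 1.208]
ft_force: [0.2, -0.1, -0.4]
opening: 0.898
grip_force: 0.0
```

```bash
cat >> h.py <<'E'
def peg(c,cx=551,cy=-137,r=30):
    uv,P=cloud(c);C=c["color"][uv[:,1],uv[:,0]].astype(int)
    o=np.linalg.inv(c["camera_from_world"])[:2,3]
    for z in range(40,131,15):
        k=(abs(P[:,2]-z)<7)&(np.hypot(P[:,0]-cx,P[:,1]-cy)<r)
        if k.sum()>4:
            m=np.median(P[k][:,:2],0); print(z,k.sum(),np.round(m+4.3*(m-o)/np.linalg.norm(m-o),1))
E
python3 - <<'E'
from h import *
s=state();print(s["eef_pos"],s["t"])
for n in ["wrist","scene","side"]: top(n,98,118,525,-185)
a=cam("side");b=cam("scene")
print("side");peg(a,556,-133,22);print("scene");peg(b,556,-133,22)
cv2.imwrite("pics/c9.png",np.hstack([cv2.resize(a["color"][250:370,240:400,::-1],(400,300),interpolation=cv2.INTER_CUBIC),cv2.resize(b["color"][210:360,320:520,::-1],(400,300),interpolation=cv2.INTER_CUBIC)]))
E
```

```text
[ 512.51419046 -232.34887658  152.51086511] 30.075
wrist 3869 107.82060933124438 ((536.588134765625, -168.6793212890625), (74.40318298339844, 51.149044036865234), 69.20157623291016)
scene 667 108.25514703238787 ((535.7696533203125, -167.1844482421875), (77.83279418945312, 55.71430587768555), 68.93659973144531)
side 616 106.60857870899585 ((537.55712890625, -171.41372680664062), (74.91535186767578, 53.2016716003418), 69.9210433959961)
side
100 30 [ 558.5 -136.7]
115 30 [ 560.1 -137.5]
130 5 [ 563.7 -135.3]
scene
40 17 [ 549.4 -134.9]
55 19 [ 550.4 -133.3]
70 21 [ 551.8 -134.6]
85 29 [ 553.8 -136.1]
100 29 [ 555.3 -136. ]
115 32 [ 557.2 -136.2]
130 25 [ 558.9 -136.2]
```

View pics/c9.png

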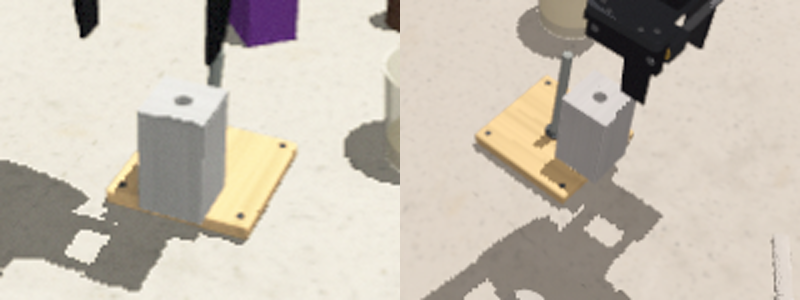

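Both views show the cup standing flat and mouth down near the board's edge, hole at (183,100) left and (600,97) right. The peg is still up, with the same lean. I'll locate the cup and the peg tip precisely, then grip near the base.

Run:
```python
from h import *
for n in ["wrist","scene","side"]: top(n,100,116,531,-181,42)
c=cam("wrist")
for h in mark_of("wrist","pour_hole")[:2]: print(h,atz(c,h["uv"],108))
for n in ["scene","side"]:
    c=cam(n)
    for h in mark_of(n,"pour_hole")[:2]: print(n,h["confidence"],atz(c,h["uv"],106))
go(532.6,-179.2,40.5,159.2)
```

```text
wrist 3808 107.82121532943168 ((532.574951171875, -179.22784423828125), (51.05413055419922, 51.233795166015625), 69.20904541015625)
scene 607 108.28927407215815 ((530.6997680664062, -178.94314575195312), (52.90132141113281, 53.983909606933594), 67.87794494628906)
side 537 106.65508433059944 ((534.6536865234375, -180.01712036132812), (56.153438568115234, 53.4595947265625), 69.05392456054688)
{'uv': [320.2, 173.3], 'confidence': 0.9} [[ 532.4535172  -179.52662936  108.        ]]
scene 0.87 [[ 541.07609347 -179.4747462   106.        ]]
scene 0.78 [[509.94519626  61.46099516 106.        ]]
side 0.81 [[ 535.61174705 -183.83556937  106.        ]]
side 0.64 [[603.09799003 -66.77905626 106.        ]]
slide [ 0.0558 -0.0004  0.113 ] roll 0.002 t 30.775
```

Run:
```python
from h import *
c=cam("wrist"); uv,P=cloud(c)
print("cam",np.linalg.inv(c["camera_from_world"])[:3,3])
for z0,z1 in [(30,50),(50,70),(70,90),(90,105),(105,115),(115,125),(125,132)]:
    k=(P[:,2]>z0)&(P[:,2]<=z1)&(np.hypot(P[:,0]-556,P[:,1]+136)<22)
    if k.sum()>5: print(z0,k.sum(),np.median(P[k],0),cv2.minAreaRect(P[k][:,:2].astype(np.float32)))
```

```text
cam [ 541.87054483 -155.27822084  359.57899231]
30 33 [ 546.50975634 -139.39763941   39.78860354] ((547.2149047851562, -138.6831512451172), (3.8777151107788086, 9.438803672790527), 23.237377166748047)
50 41 [ 548.27388458 -139.01795748   60.75532785] ((549.1697998046875, -138.6287384033203), (4.400144577026367, 10.881092071533203), 26.380393981933594)
70 47 [ 549.91610886 -139.17067428   80.44432862] ((550.8601684570312, -138.634521484375), (4.161511421203613, 10.023971557617188), 21.39698600769043)
90 40 [ 551.20653319 -139.81916421   97.09394083] ((552.2412109375, -138.83267211914062), (4.245851516723633, 10.35990047454834), 23.940486907958984)
105 33 [ 552.06886147 -140.09870971  110.72643284] ((552.93017578125, -138.7457275390625), (4.336247444152832, 10.642032623291016), 24.081235885620117)
115 40 [ 552.82561362 -139.40279501  120.15133006] ((556.4794921875, -138.34751892089844), (8.396134376525879, 10.403700828552246), 77.58197021484375)
125 282 [ 557.61278733 -137.48951849  127.2582608 ] ((557.532958984375, -137.51515197753906), (10.56532096862793, 10.131500244140625), 70.58250427246094)
```

>>> step_arm:
  increments:
    - {"slide": [0.04,0,0],"roll": 0}
    - {"slide": [0.056,0,0.03],"roll": 0}
    - {"slide": [0.056,0,0.08],"roll": 0}
    - {"slide": [0.056,0,0.113],"roll": 0}
    - {"slide": [0.056,0,0.113],"roll": 0}
  fingers: 0.9

```text
t: 31.45
eef_pos: [532.0, -178.7, 38.7]
tcp_rot: [-3.137, -0.0, 1.21]
ft_force: [-0.2, 0.3, 0.6]
opening: 0.904
grip_force: 0.0
```

>>> step_arm:
  increments:
    - {"slide": [0,0,0],"roll": 0}
    - {"slide": [0,0,0],"roll": 0}
    - {"slide": [0,0,0],"roll": 0}
    - {"slide": [0,0,0],"roll": 0}
    - {"slide": [0,0,0],"roll": 0}
  fingers: 0.0

```text
t: 32.08
eef_pos: [533.3, -179.4, 41.0]
tcp_rot: [3.141, 0.0, 1.21]
ft_force: [-1.2, -1.0, 5.6]
opening: 0.547
grip_force: 30.0
```

>>> step_arm:
  increments:
    - {"slide": [0,0,-0.045],"roll": 0}
    - {"slide": [0,0,-0.09],"roll": 0}
    - {"slide": [0,0,-0.125],"roll": 0}
    - {"slide": [0,0,-0.125],"roll": 0}

```text
t: 32.58
eef_pos: [533.9, -179.6, 167.6]
tcp_rot: [3.137, 0.0, 1.21]
ft_force: [0.5, 0.2, -1.5]
opening: 0.546
grip_force: 30.0
```

>>> step_arm:
  increments:
    - {"slide": [0.02,0.003,0],"roll": 0}
    - {"slide": [0.04,0.007,0],"roll": 0}
    - {"slide": [0.048,0.0087,0],"roll": 0}
    - {"slide": [0.048,0.0087,0],"roll": 0}

```text
t: 33.08
eef_pos: [558.4, -136.5, 164.8]
tcp_rot: [-3.141, -0.0, 1.211]
ft_force: [0.9, 0.3, -1.8]
opening: 0.541
grip_force: 30.0
```

Run:
```python
from h import *
for n in ["scene","side"]: top(n,215,250,558,-137,60)
s=state();print(s["eef_pos"],s["ft_force"],s["t"]); go(558.3,-137.7,166,159.3)
```

```text
scene 386 231.46648601120705 ((547.0106811523438, -145.21804809570312), (43.06488037109375, 69.29400634765625), 40.197181701660156)
side 566 230.1584960842699 ((557.7122802734375, -140.9427032470703), (58.1362419128418, 64.7900619506836), 49.63016891479492)
[ 558.01714544 -137.34039636  165.15459924] [-0.60837806  0.27580205 -1.72421265] 33.175
slide [-0.0002  0.0004 -0.0008] roll 0.001 t 33.175
```

>>> step_arm:
  increments:
    - {"slide": [0,0,0.03],"roll": 0}
    - {"slide": [0,0,0.06],"roll": 0}
    - {"slide": [0,0,0.085],"roll": 0}
    - {"slide": [0,0,0.092],"roll": 0}
    - {"slide": [0,0,0.092],"roll": 0}

```text
t: 33.8
eef_pos: [558.2, -137.7, 73.7]
tcp_rot: [-3.141, -0.0, 1.209]
ft_force: [-0.2, -0.1, -1.1]
opening: 0.546
grip_force: 30.0
```

Run:
```python
from h import *
for n in ["scene","side"]: top(n,125,146,556,-137,45); print(mark_of(n,"pour_hole")[:1])
s=state();print(s["eef_pos"],s["ft_force"],s["t"])
```

```text
scene 301 140.59392943818625 ((548.2177124023438, -150.1778564453125), (31.48979949951172, 70.97158813476562), 54.42584228515625)
[{'uv': [404.8, 231.5], 'confidence': 0.62}]
side 542 139.66376667905058 ((559.1674194335938, -138.528564453125), (54.925453186035156, 69.45942687988281), 71.03307342529297)
[{'uv': [325.3, 266.0], 'confidence': 0.95}]
[ 558.55306584 -137.58701467   74.43279677] [ 0.28940966  0.49815529 -1.73862101] 34.0
```

>>> step_arm:
  increments:
    - {"slide": [0,0,0.004],"roll": 0}
    - {"slide": [0,0,0.006],"roll": 0}
    - {"slide": [0,0,0.008],"roll": 0}
    - {"slide": [0,0,0.01],"roll": 0}
    - {"slide": [0,0,0.01],"roll": 0}

```text
t: 34.62
eef_pos: [558.1, -137.4, 63.3]
tcp_rot: [-3.141, -0.0, 1.21]
ft_force: [-0.0, 0.4, -2.7]
opening: 0.549
grip_force: 30.0
```

>>> step_arm:
  increments:
    - {"slide": [0,-0.0002,0.002],"roll": 0}
    - {"slide": [-0.0001,-0.0003,0.004],"roll": 0}
    - {"slide": [-0.0002,-0.0005,0.006],"roll": 0}
    - {"slide": [-0.0003,-0.0006,0.008],"roll": 0}
    - {"slide": [-0.0003,-0.0008,0.01],"roll": 0}

```text
t: 35.25
eef_pos: [557.3, -137.4, 53.3]
tcp_rot: [3.142, -0.0, 1.21]
ft_force: [-0.2, -0.3, -1.2]
opening: 0.544
grip_force: 30.0
```

Run:
```python
from h import *
a=cam("side");b=cam("scene"); s=state();print(s["eef_pos"],s["ft_force"],s["moment"])
cv2.imwrite("pics/c10.png",np.hstack([cv2.resize(a["color"][250:370,240:400,::-1],(400,300),interpolation=cv2.INTER_CUBIC),cv2.resize(b["color"][210:315,330:470,::-1],(400,300),interpolation=cv2.INTER_CUBIC)]))
```

```text
[ 557.16360316 -137.33277086   53.22675482] [-0.52873603  0.42657013 -2.6270453 ] [-0.06591045  0.06133287 -0.02100769]
```

View pics/c10.png

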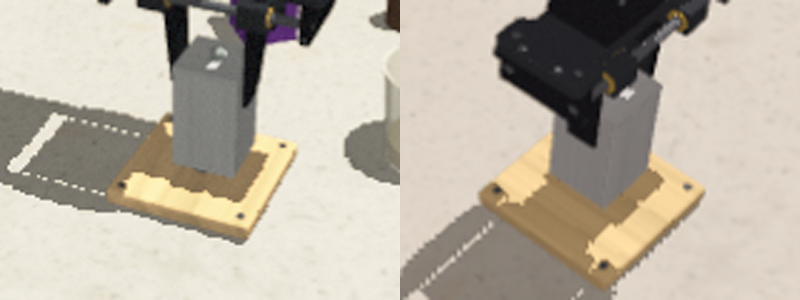

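The side view shows the peg tip coming up through the hole at about (217,57) left and (628,93) right, with no contact force. I'll ease it down the last 12 mm.

>>> step_arm:
  increments:
    - {"slide": [-0.0001,-0.0002,0.003],"roll": 0}
    - {"slide": [-0.0002,-0.0005,0.006],"roll": 0}
    - {"slide": [-0.0003,-0.0007,0.009],"roll": 0}
    - {"slide": [-0.0004,-0.0009,0.011],"roll": 0}
    - {"slide": [-0.0004,-0.0009,0.011],"roll": 0}

```text
t: 35.98
eef_pos: [556.2, -137.4, 42.3]
tcp_rot: [-3.141, -0.0, 1.21]
ft_force: [0.2, -0.6, -1.9]
opening: 0.549
grip_force: 30.0
```

>>> step_arm:
  increments:
    - {"slide": [0,0,0.001],"roll": 0}
    - {"slide": [0,0,0.002],"roll": 0}
    - {"slide": [0,0,0.002],"roll": 0}

```text
t: 36.35
eef_pos: [556.4, -137.4, 41.1]
tcp_rot: [3.141, -0.0, 1.21]
ft_force: [-2.5, 1.2, 5.9]
opening: 0.543
grip_force: 30.0
```

>>> step_arm:
  increments:
    - {"slide": [0,0,0],"roll": 0}
    - {"slide": [0,0,0],"roll": 0}
    - {"slide": [0,0,0],"roll": 0}
    - {"slide": [0,0,0],"roll": 0}
  fingers: 0.95

```text
t: 36.85
eef_pos: [556.3, -137.4, 40.4]
tcp_rot: [-3.142, -0.0, 1.21]
ft_force: [-0.3, 0.8, 0.3]
opening: 0.904
grip_force: 0.0
```

>>> step_arm:
  increments:
    - {"slide": [0,0,-0.04],"roll": 0}
    - {"slide": [0,0,-0.08],"roll": 0}
    - {"slide": [0,0,-0.12],"roll": 0}
    - {"slide": [-0.05,0,-0.13],"roll": 0}
    - {"slide": [-0.06,0,-0.13],"roll": 0}

```text
t: 37.48
eef_pos: [534.8, -195.4, 171.4]
tcp_rot: [3.14, 0.0, 1.208]
ft_force: [0.2, 1.2, -0.4]
opening: 0.95
grip_force: 0.0
```

Run:
```python
from h import *
for n in ["wrist","scene","side"]: top(n,98,116,555,-137,40)
s=state();print(s["eef_pos"],s["ft_force"],s["t"],s["opening"])
for n in ["scene","side"]:
    c=cam(n)
    for t in ["pot_left","pot_right","mixing_cup"]: print(n,t,[atz(c,m["uv"],0)[0].round() for m in mark_of(n,t)[:1]])
```

```text
wrist 3982 107.81325900854895 ((555.8168334960938, -137.39144897460938), (50.89604949951172, 50.876731872558594), 69.242919921875)
scene 582 108.22915946186231 ((554.1358642578125, -136.32481384277344), (53.646480560302734, 54.622867584228516), 69.01458740234375)
side 497 106.5873042872123 ((557.885009765625, -137.35646057128906), (56.52305603027344, 53.94795227050781), 69.70850372314453)
[ 534.86968061 -193.44642241  169.92812601] [-0.28528195  0.57206916 -0.20377786] 37.625 0.952785569877082
scene pot_left [array([750., 135.,   0.])]
scene pot_right [array([736., -95.,   0.])]
scene mixing_cup [array([738., -90.,   0.])]
side pot_left [array([757., 127.,   0.])]
side pot_right [array([ 328., -185.,    0.])]
side mixing_cup [array([733., -96.,   0.])]
```

The top of the cup is flat at 108 mm (18 + 90), about 7 mm from the stand's centre, and the gripper is clear.

```bash
python3 -c "
from cell import env
print(env.job_done())"
```

```text
the job is handed in; nothing more can be done
None
```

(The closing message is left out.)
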